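Clear the T-slot of a board-test fixture and pin its clamp

TASK

The head of a snapped bolt is lodged in the T-slot of the board-test fixture, in the way of the sliding board clamp. Take the scraper from its rack, drive the scrap along the slot and out of the open end into the pan without touching it with your fingers, and stand the scraper back in its pocket. Then slide the clamp along until its hole is in line with the hole in the fixture's steel bracket, and put the lock pin from the rack down through both holes until its head rests on the clamp; leave the other things on the bench where they are.

Things in the scene. Friction and masses are not known exactly. Their poses are not given: they have to be found in the camera images.
- fixture: Fixed aluminium plate with a T-slot; origin on the table under the slot's middle; x along the slot to its open end, z up. Plate x -150 to 150, y -130 to 70 mm, top at z 52. A circuit board covers its -y side (x -75 to 115, y -125 to -39; chips up to z 74). Beyond the open end a fixed scrap pan: inside x 150 to 247, y -57 to 57, floor z 4, rim z 22.
- slot_end (a point): Middle of the slot's floor at its open end (fixture x 150, y 0, z 28 mm). The slot runs back along fixture y = 0 to a stop at x -138: gap between the lips 14 mm wide (z 37 to 52), undercut 24 mm wide, 9 mm high (z 28 to 37).
- lock_hole (a point): Mouth of the upright 15 mm hole, 25 mm deep, in the steel bracket, 36 x 36 mm, that stands 10 mm above the plate on the slot's +y side (fixture x 40, y 50, z 62 mm).
- clamp (a joint): Sliding steel board clamp whose key (40 mm long) fills the slot: travel in m along the fixture's x; 0 is parked at the closed end (clamp middle at fixture x -120 mm), 0.160 has its hole in line with the lock hole, 0.180 is the end of travel. It stays where left; about 2 N moves it.
- clamp_grip (a point): Grasp point of the clamp's upright black grip, 24 mm along the slot, 16 mm across, from 72 to 112 mm above the table; the point is 97 mm above the table on its mid-line. The clamp's body below it is 40 mm long, reaches from fixture y -60 to 70 mm, with its top 72 mm above the table.
- clamp_hole (a point): Top of the upright 15 mm through hole in the clamp's ear (ear 8 mm thick, its top 72 mm above the table, 2 mm gap to the bracket below), 50 mm to the fixture's +y side of the grip.
- scrap_center (a point): Lodged scrap: snapped T-bolt head, round disc 20 mm diameter, 7 mm thick, lying in the slot's undercut, with a dark stub 9 mm thick, 19 mm high on top that stands 2 mm proud of the plate; point on its axis half-way up (13 mm above its underside). The disc is too wide to lift out between the lips.
- scraper_center (a point): Scraper: wooden handle 34 mm (its x) by 20 mm (its y, grip across this) on a 36 x 24 x 4 mm steel shoulder, together 54 mm high; below, a steel blade 16 (x) by 10 (y) mm, 28 mm long, stood in the rack. Point on its axis, 34 mm above the shoulder's underside; z up. In the slot the blade's x lies along the slot, either way round.
- scraper_tip (a point): Middle of the blade's lower end, 62 mm below scraper_center.
- rack: Fixed grey plastic rack block 170 (x) x 70 (y) x 50 mm high; origin under its middle, on the table.
- scraper_pocket (a point): Mouth of the rack's through pocket, 21 mm (rack x) by 15 mm (rack y), on the rack's top, for the scraper's blade; stowed, the shoulder's underside rests here and scraper_center is 34 mm above.
- pin_center (a point): Lock pin, standing in a 17 mm round hole of the rack: black grip 20 mm diameter on a steel collar 26 mm diameter, 4 mm thick; head (collar and grip) 38 mm high; shank below 12 mm diameter, 30 mm long, tapering to 5 mm over its last 8 mm. The point is on the axis, 24 mm above the collar's underside; z up.
- multimeter: Bystander: grey multimeter 150 x 75 x 34 mm, origin under its middle.
- spool: Bystander: solder spool, 56 mm diameter, 40 mm high, origin under its middle.
- driver: Bystander: screwdriver lying on the bench along its x.

How it is judged:
By the outcome, as a careful person would: the job done as asked, in the order asked, and still so for the second after the job is handed in, with the robot touching nothing.
It also fails if it takes over 72 s, if anything falls off the work surface, if the arm or the gripper's body presses on something with over 40 N, if the wrist force passes 120 N, or if a joint passes its speed limit or range.

ROBOT

A 6-joint arm with a two-finger parallel gripper is mounted at the origin on the work surface. World frame = base frame: x ahead of the robot, y to its left, z up, the work surface at z = 0. Lengths are in m, angles in degrees, forces in N, time in s.
With the tool pointing down it reaches from about 0.325 to 0.775 m from the base axis. Payload 9.3 kg.
Tool frame: the origin (TCP) lies between the finger pads; the fingertips stand 14 mm ahead of it and the grasp point (between the pads) lies 5 mm behind it; z points along the fingers, y is the direction in which the jaws open and shut (so a half turn about z gives the same grasp; the last joint's range is limited). The gripper opens to 85 mm and grips with 20 to 120 N. Pads are 22 mm wide; open, the fingers measure 114 mm over their backs; the gripper's body (76 mm by 85 mm) begins 54 mm behind the grasp point. The pads swing forward as they close: fully open they stand 13 mm farther back than shut.
Start: joints at [54.97, 14.817, 1.232, 76.415, 0, 81.257], TCP at [0.244, 0.493, 0.245] pointing down, gripper open.
Joint ranges: [-174.27, 174.27], [-52.1, 104.24], [-59.71, 78.15], [-110.17, 111.67], [-87.03, 83.33], [-180, 180]. Speed limits (degrees/s): [127.2, 127.2, 159.86, 180, 180, 180].

INTERFACE

Orientations are given as a 3x3 rotation matrix whose columns are the frame's x, y, z axes.
In Python, from station import telemetry, vision, job, nets gives the robot as it stands.
- The arm moves only by the tool send_rows, never from a script. Its argument "targets" is one flat list of numbers, 5 for each row, row after row: the shift along the world's x, y, z in cm, then the turn about the world's z in degrees, then the opening, from 0 (shut) to 1 (fully open). A call has 1 to 20 rows; each row shifts and turns the pose as measured when the row begins; what a row does not reach is not made up. A row lasts 1/8 s, in which the tool goes at most 62.5 mm and 10.7 degrees, less where a joint would pass 70% of its speed; a pose out of reach is approached as far as the arm can. A call is refused whole if a number of a shift passes 6.25 or a number of a turn 10.7, either way. A call with a gripper value outside its range is refused whole. The fingers move at their own pace and stop on an object; "force" is the grip in N (left out, the last holds). Time passes only in rows, so rows that do not move let the fingers close. It gives the time, the measured TCP pose, the force and the opening at its end, in the units of the state.
- telemetry.read_state(): the state, without advancing time (a new reading comes with each control period).
- vision.get_image(name): name is "side" or "top"; returns (picture, depth): 480x640x3 uint8, blue, green, red; 480x640 float32, m along the optical axis (not along the pixel's ray), 0 where there is no reading.
- vision.get_calibration(name): a dict with "fx", "fy", "cx", "cy" (pixels), "camera_from_world" (4x4, takes a point from world to camera coordinates). Camera axes: x right, y down, z forward; pixel columns grow to the right and rows downward; lengths in m; the calibration is good to about 2 mm. A picture is of the moment at which its call begins. get_calibration takes no time and is no camera call.
- job.finish_job(): hands the job in, once; it reports no verdict.
Trained networks look in the newest picture that a camera, given by its name, has taken for a name from the list of things; names that differ only in an ending like _2 or _b are one class to them, and where a whole thing is asked for, a point or a joint stands for the part that bears it (a point fixed in the world has none). Each returns a list of dicts, best first, with "p" (0 to 1); they miss things now and then, are a little off and sometimes report something else, mostly with a low value. They report only what shows in the picture. A call takes as long as a camera call.
- nets.recognise(camera, label): "extent" ([centre column, centre row, width, height] as shares, 0 to 1, of the picture: columns of its width, rows of its height, round what is visible of it).
The state is a dict: "clock": time; "q": joint angles; "joint_vel": joint speeds; "joint_torque": joint torques, N m; "tool_pos": TCP position; "tool_rot": TCP orientation; "contact_force": force on the tool from outside, world axes, zero at the start; "ft_torque": the same for the moment, N m; "opening": finger opening in m.
Only numpy, scipy, OpenCV 4.12 (cv2) and the standard library are available. Lean on these libraries where they do the work, as an engineer would, in place of code of your own. Each camera call takes 0.05 s, during which the arm holds its last target.

## Working session

There is one attempt and no reset: what is moved stays moved. The work goes in short steps, Python scripts to look and compute and a tool call to move; the robot and the scene stay as the last step left them, time stands still between calls to the robot, and variables do not carry over. Pictures are saved under pics/ and viewed, and the job is handed in when it is done.

Besides the shell and the picture viewer there is one more tool, called in YAML: its name, and indented under it one key for each argument. send_rows: Moves the arm, as the interface text tells. Its arguments: {"type":"object","properties":{"targets":{"type":"array","items":{"type":"number"}},"force":{"type":"number"}},"required":["targets"]}

```bash
mkdir -p pics; ls
python3 - <<'E'
from station import telemetry, vision, job, nets
import cv2,numpy as np
s=telemetry.read_state();print({k:np.round(v,4).tolist() for k,v in s.items()})
for n in ("top","side"):
    im,d=vision.get_image(n); cv2.imwrite(f"pics/{n}0.png",im); np.save(f"pics/{n}0.npy",d)
    c=vision.get_calibration(n);print(n,c["fx"],c["fy"],c["cx"],c["cy"],np.round(c["camera_from_world"],4).tolist())
E
```

```text
pics
{'clock': 0.0, 'q': [54.968, 14.8516, 1.1899, 76.4139, -0.0003, 81.2563], 'joint_vel': [0.0363, 0.0132, -0.0634, -0.0837, 0.0702, -0.0072], 'joint_torque': [-0.001, -55.5644, 34.4529, 0.014, -0.0002, 0.0], 'tool_pos': [0.2435, 0.4929, 0.2447], 'tool_rot': [[-0.8966, 0.4429, -0.0008], [0.4429, 0.8966, -0.0011], [0.0002, -0.0013, -1.0]], 'contact_force': [0.7495, 0.6103, 0.6763], 'ft_torque': [-0.0144, -0.0446, 0.0087], 'opening': 0.0855}
top 545.0981165900646 545.0981165900646 330.949514106324 239.1953579001703 [[0.0198, -0.9991, 0.0365, 0.0139], [-0.9937, -0.0236, -0.1095, 0.6096], [0.1103, -0.0341, -0.9933, 0.9855], [0.0, 0.0, 0.0, 1.0]]
side 617.0985922706095 617.0985922706095 327.8856807790451 245.23849431578492 [[0.685, -0.7286, -0.0014, -0.3843], [-0.4659, -0.4365, -0.7697, 0.3653], [0.5601, 0.5279, -0.6384, 0.862], [0.0, 0.0, 0.0, 1.0]]
```

View pics/top0.png

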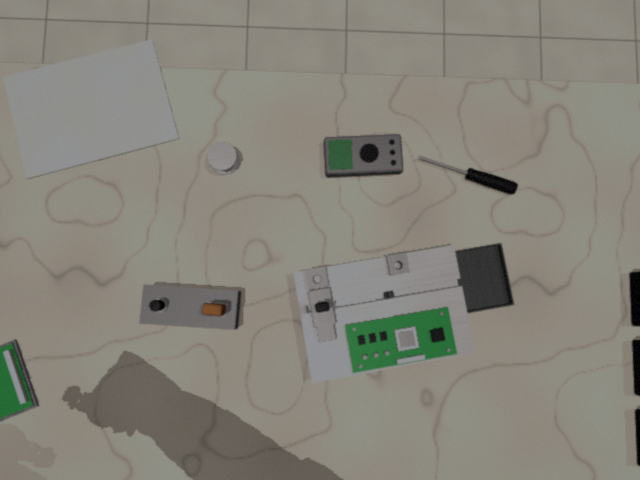

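View pics/side0.png

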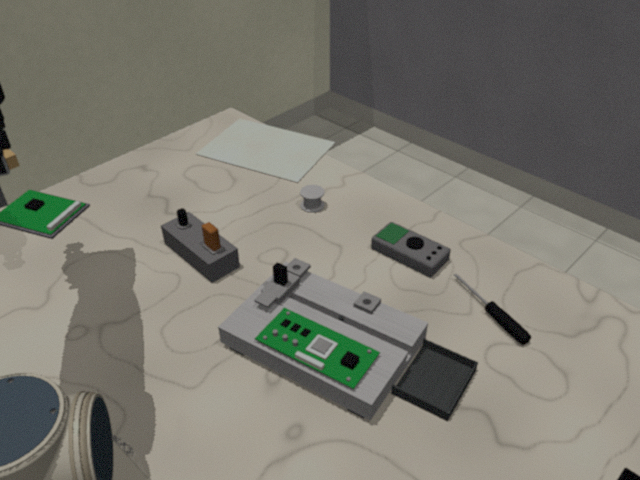

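```bash
cat > h.py <<'E'
import numpy as np,cv2
from station import telemetry, vision, job, nets
def cloud(n,d):
    c=vision.get_calibration(n);v,u=np.mgrid[0:480,0:640]
    P=np.stack([(u-c["cx"])/c["fx"]*d,(v-c["cy"])/c["fy"]*d,d],-1)
    T=np.linalg.inv(np.array(c["camera_from_world"]));return P@T[:3,:3].T+T[:3,3]
def proj(n,p):
    c=vision.get_calibration(n);T=np.array(c["camera_from_world"]);q=np.atleast_2d(p)@T[:3,:3].T+T[:3,3]
    return np.stack([q[:,0]/q[:,2]*c["fx"]+c["cx"],q[:,1]/q[:,2]*c["fy"]+c["cy"]],-1)
def ray(n,uv,z):
    c=vision.get_calibration(n);T=np.linalg.inv(np.array(c["camera_from_world"]))
    d=T[:3,:3]@np.array([(uv[0]-c["cx"])/c["fx"],(uv[1]-c["cy"])/c["fy"],1]);o=T[:3,3];return o+d*(z-o[2])/d[2]
E
python3 - <<'E'
from h import *
im=cv2.imread("pics/top0.png");d=np.load("pics/top0.npy");W=cloud("top",d)
z=W[...,2];print("table",np.median(z[200:230,230:290]), "plate",np.median(z[260:290,340:380]),"rack",np.median(z[312:325,150:230]), (d==0).sum())
for nm,(r0,r1,c0,c1),lo in (("rack",(270,345,120,260),.035),("fix",(225,400,280,480),.035)):
    m=np.zeros(z.shape,np.uint8);m[r0:r1,c0:c1]=(z[r0:r1,c0:c1]>lo)&(z[r0:r1,c0:c1]<.058)
    p=W[m>0][:,:2].astype(np.float32)*1000
    print(nm,m.sum(),cv2.minAreaRect(p), p.min(0),p.max(0))
for nm,r in (("rack",(260,350,110,270)),("fix",(225,400,280,520))):
    cr=im[r[0]:r[1],r[2]:r[3]];f=min(800/cr.shape[1],600/cr.shape[0]);cv2.imwrite(f"pics/t_{nm}.png",cv2.resize(cr,None,fx=f,fy=f,interpolation=cv2.INTER_CUBIC));print(f)
im=cv2.imread("pics/side0.png")
cr=im[190:420,150:480];cv2.imwrite("pics/s_fix.png",cv2.resize(cr,None,fx=2.4,fy=2.4,interpolation=cv2.INTER_CUBIC))
E
```

```text
table -0.0009905235160558856 plate 0.051141667654907075 rack 0.049179102533910946 1220
rack 3342 ((478.88616943359375, 282.46905517578125), (170.82998657226562, 70.06884002685547), 87.18972778320312) [440.76288 195.66212] [516.9177  369.04083]
fix 10575 ((475.5819091796875, -70.25210571289062), (200.2718963623047, 300.9200744628906), 11.039908409118652) [ 350.1859  -235.31264] [601.93353  95.70701]
5.0
3.3333333333333335
```

View pics/t_rack.png

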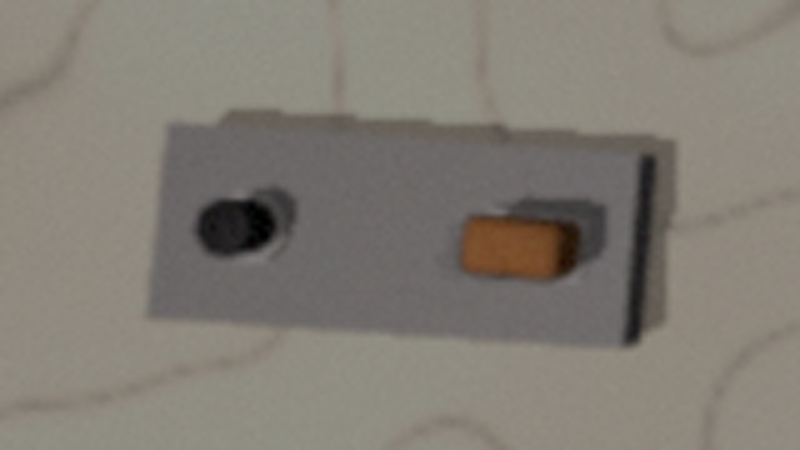

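View pics/t_fix.png

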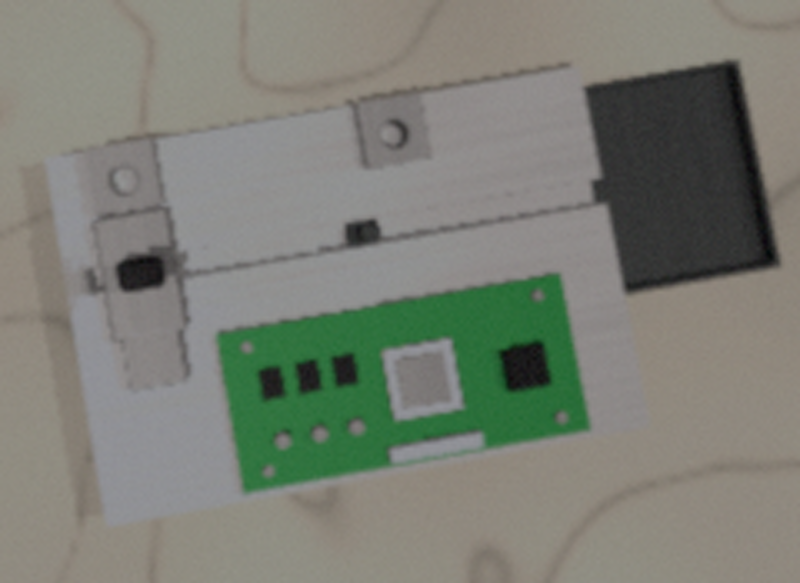

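View pics/s_fix.png

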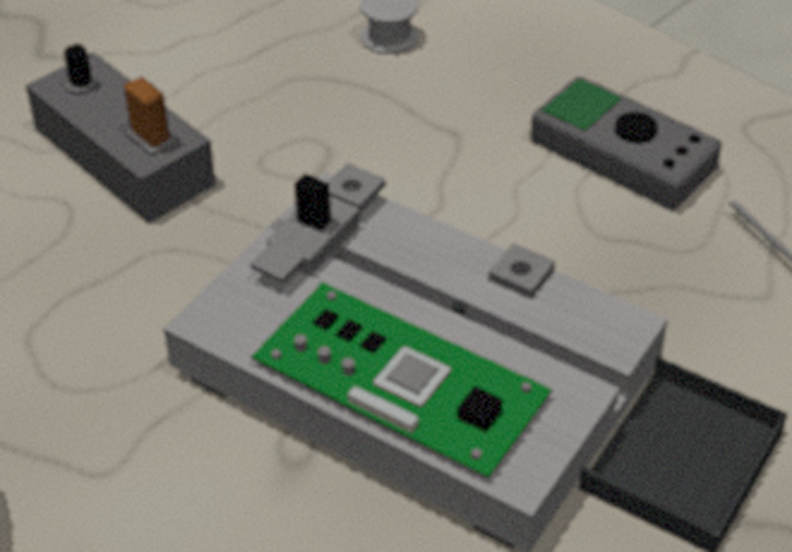

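Run:
```python
from h import *
for n in ("top","side"):
    im=cv2.imread(f"pics/{n}0.png");d=np.load(f"pics/{n}0.npy");W=cloud(n,d)*1000
    X,Y,Z=W[...,0],W[...,1],W[...,2]
    box=lambda a,b,c,e:(X>a)&(X<b)&(Y>c)&(Y<e)
    F=box(340,620,-245,105);R=box(430,530,185,380)
    print(n,"table",np.median(Z[box(300,345,-200,100)]),"plate",np.median(Z[F&(Z>45)&(Z<57)]),"rack",np.median(Z[R&(Z>45)&(Z<55)]))
    for nm,m in (("fix",F&(Z>40)&(Z<57)),("rack",R&(Z>40)&(Z<55)),
      ("scraper",R&(Z>97)&(Y<285)),("pin",R&(Z>80)&(Y>290)),("grip",F&(Z>100)),("fixbracket",F&(Z>58)&(Z<66)&(X>520)),("clampbody",F&(Z>68)&(Z<76)&(Y>0))):
        p=W[m]
        if len(p)<5: print(nm,len(p));continue
        c,s,a=cv2.minAreaRect(p[:,:2].astype(np.float32))
        print(nm,len(p),np.round(c,1),np.round(s,1),round(a,2),"mean",np.round(p.mean(0),1),"medz",np.round(np.median(p[:,2]),1))
```

```text
top table -0.7664808841987281 plate 51.21958804062743 rack 49.01559328482752
fix 10388 [475.6 -70.3] [200.3 300.9] 11.04 mean [488.7 -66.2  51.2] medz 51.2
rack 3307 [478.9 282.5] [170.8  70.1] 87.19 mean [478.9 283.2  48.9] medz 49.0
scraper 229 [476.5 231.1] [33.5 19.6] 86.09 mean [476.5 230.8 102.4] medz 102.5
pin 112 [481.5 332.3] [17.9 18.6] 59.25 mean [481.3 331.9  86.3] medz 86.4
grip 1350 [484.8  47.6] [31.7 19.8] 81.56 mean [495.6  60.1 955.2] medz 1045.2
fixbracket 326 [551.8 -29.9] [ 35.8 165.2] 10.67 mean [563.7 -92.1  61.3] medz 61.2
clampbody 1221 [489.   44.7] [129.6  39.7] 10.91 mean [488.5  44.7  71.2] medz 71.1
side table -0.45144877150538054 plate 51.140015416242136 rack 49.36010141148611
fix 9722 [473.8 -69.7] [205.8 303.2] 11.25 mean [476.3 -89.5  50.5] medz 51.0
rack 1627 [476.6 281.2] [177.1  74.2] 87.77 mean [468.6 272.6  48.9] medz 49.2
scraper 138 [472.9 229.5] [37.6 20.5] 83.54 mean [471.8 228.3 102. ] medz 102.3
pin 67 [477.3 330.3] [22.2 18.1] 55.44 mean [477.2 329.7  85.5] medz 85.9
grip 141 [480.8  42.4] [17.7 25.6] 6.17 mean [479.2  40.6 108.2] medz 109.3
fixbracket 313 [550.8 -24.1] [ 40.4 178.6] 8.51 mean [559.4 -85.9  61.1] medz 61.0
clampbody 854 [487.7  43.6] [134.9  41.6] 10.09 mean [481.5  40.1  71.2] medz 71.2
```

send_rows:
  targets: [2.9,-3.2,-0.8,-8.3,1,2.9,-3.2,-0.8,-8.3,1,2.9,-3.2,-0.8,-8.3,1,2.9,-3.2,-0.8,-8.3,1,2.9,-3.2,-0.8,-8.3,1,2.9,-3.2,-0.8,-8.3,1,2.9,-3.2,-0.8,-8.3,1,2.9,-3.2,-0.8,-8.3,1]
  force: 80

```text
clock: 1.1
tool_pos: [0.4789, 0.2301, 0.1768]
tool_rot: [[0.078, 0.997, -0.004], [0.997, -0.078, 0.0], [0.0, -0.004, -1.0]]
contact_force: [0.9, 0.5, -0.4]
opening: 0.0853
```

```bash
cat >> h.py <<'E'
O=np.array([505.0,-64.5]);A=np.radians(11.04);FX=np.array([np.sin(A),-np.cos(A)]);FY=np.array([np.cos(A),np.sin(A)])
def f2w(x,y): return O+x*FX+y*FY
def w2f(p): p=np.array(p)[:2]-O; return np.array([p@FX,p@FY])
def st():
    s=telemetry.read_state();R=np.array(s["tool_rot"]);p=np.array(s["tool_pos"])*1000
    print("t",round(s["clock"],2),"pos",np.round(p,1),"yawY",round(np.degrees(np.arctan2(R[1,1],R[0,1])),2),"z",np.round(R[:,2],4),"fix",np.round(w2f(p),1),"F",np.round(s["contact_force"],1),"open",round(s["opening"]*1000,1))
    return p
E
python3 - <<'E'
from h import *
st()
for uv in ((388.6,294.6),): print("stub",ray("top",uv,.054)*1000,w2f(ray("top",uv,.054)*1000))
print("lock hole",f2w(40,50),proj("top",np.r_[f2w(40,50),62]/1000), "clamp hole", proj("top",np.r_[f2w(-110,50),72]/1000), "slot end",proj("top",np.r_[f2w(150,0),52]/1000),f2w(150,0))
im=cv2.imread("pics/top0.png");cr=im[225:400,280:520].copy();cr=cv2.resize(cr,None,fx=3.333,fy=3.333,interpolation=cv2.INTER_CUBIC)
def ln(a,b,c):
    p=[tuple(int(round(v)) for v in (proj("top",q)[0]-[280,225]+.5)*3.333) for q in (a,b)];cv2.line(cr,p[0],p[1],c,1)
for y in (-7,7,70,-130): ln(np.r_[f2w(-150,y),52]/1000,np.r_[f2w(150,y),52]/1000,(0,0,255))
for x in (-150,150): ln(np.r_[f2w(x,-130),52]/1000,np.r_[f2w(x,70),52]/1000,(0,0,255))
for x,y,z in((40,50,62),(-110,50,72)):
    for k in range(16):
        a,b=k*np.pi/8,(k+1)*np.pi/8
        ln(np.r_[f2w(x+7.5*np.cos(a),y+7.5*np.sin(a)),z]/1000,np.r_[f2w(x+7.5*np.cos(b),y+7.5*np.sin(b)),z]/1000,(255,0,0))
cv2.imwrite("pics/ov.png",cr)
E
```

```text
t 1.1 pos [478.9 230.1 176.8] yawY -4.47 z [-4.1e-03  4.0e-04 -1.0e+00] fix [-294.2   30.8] F [ 0.9  0.5 -0.4] open 85.3
stub [508.09770909 -78.96417735  54.        ] [14.78969294  0.27057521]
lock hole [561.73445688 -94.18503668] [[397.81431582 265.02671769]] clamp hole [[316.36832408 278.96350012]] slot end [[460.60756164 282.03178351]] [ 533.72413808 -211.72406017]
```

View pics/ov.png

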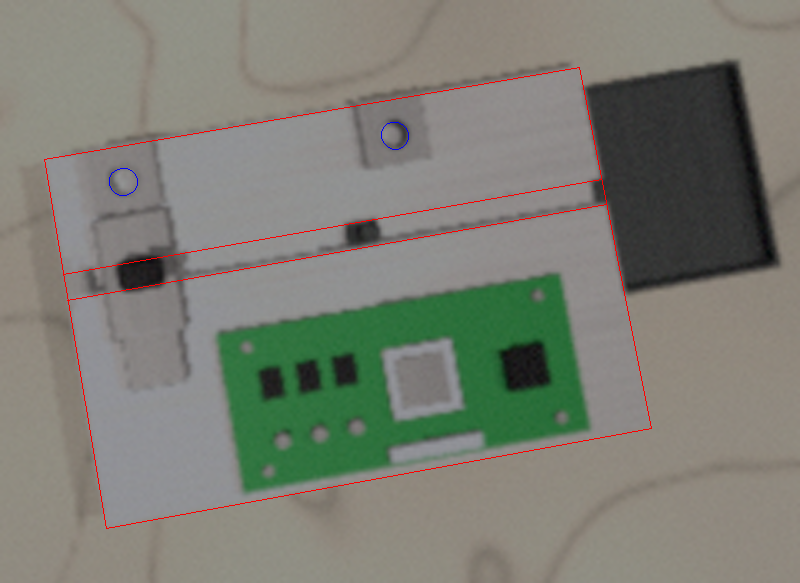

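send_rows:
  targets: [-0.24,0.1,-2,1.7,1,0,0,-4,0,1,0,0,-3.8,0,1,0,0,0,0,1]

```text
clock: 1.6
tool_pos: [0.4781, 0.2276, 0.0749]
tool_rot: [[0.055, 0.998, -0.006], [0.998, -0.056, -0.001], [-0.001, -0.006, -1.0]]
contact_force: [-0.2, 0.2, 0.4]
opening: 0.0854
```

Run:
```python
from h import *
st()
im,d=vision.get_image("side");cr=im[150:310,120:320];cv2.imwrite("pics/s1.png",cv2.resize(cr,None,fx=3.5,fy=3.5,interpolation=cv2.INTER_CUBIC))
st()
```

```text
t 1.6 pos [478.1 227.6  74.9] yawY -3.18 z [-6.e-03 -6.e-04 -1.e+00] fix [-291.9   29.5] F [-0.2  0.2  0.4] open 85.4
t 1.65 pos [479.1 228.   76.5] yawY -3.17 z [-3.3e-03  1.0e-04 -1.0e+00] fix [-292.1   30.6] F [-0.8 -0.2  0.5] open 85.8
```

View pics/s1.png

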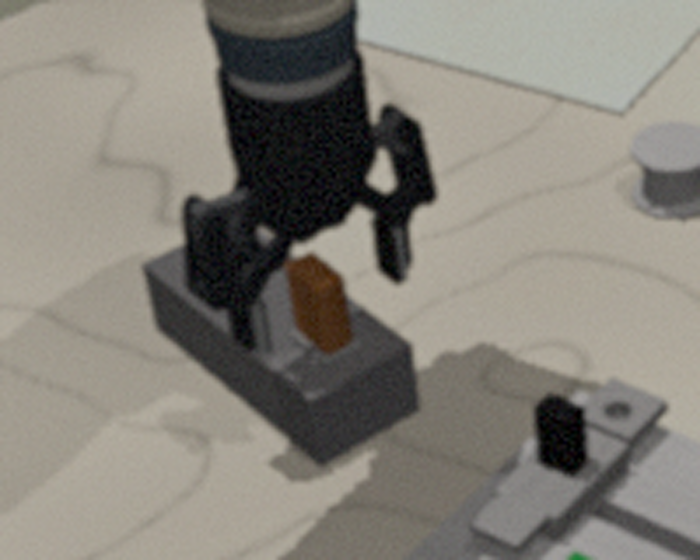

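send_rows:
  targets: [-0.22,0.3,0.3,0.3,1,0,0,0,0,1]

```text
clock: 1.9
tool_pos: [0.4781, 0.2318, 0.0826]
tool_rot: [[0.049, 0.999, 0.0], [0.999, -0.049, 0.001], [0.001, 0.0, -1.0]]
contact_force: [0.7, -0.4, 0.3]
opening: 0.0854
```

```bash
python3 -c "
from h import *
st()"
```

```text
t 1.9 pos [478.1 231.8  82.6] yawY -2.84 z [ 3.0e-04  1.3e-03 -1.0e+00] fix [-296.    30.4] F [ 0.7 -0.4  0.3] open 85.4
```

send_rows:
  targets: [-0.12,-0.05,-0.3,0,1,0,0,0,0,0,0,0,0,0,0,0,0,0,0,0,0,0,0,0,0,0,0,0,0,0,0,0,0,0,0]

```text
clock: 2.78
tool_pos: [0.4776, 0.2318, 0.0814]
tool_rot: [[0.049, 0.999, 0.003], [0.999, -0.049, 0.002], [0.003, 0.003, -1.0]]
contact_force: [-0.8, 0.4, 1.0]
opening: 0.0191
```

```bash
python3 -c "
from h import *
st()"
```

```text
t 2.77 pos [477.6 231.8  81.4] yawY -2.82 z [ 0.0035  0.0024 -1.    ] fix [-296.    29.9] F [-0.8  0.4  1. ] open 19.1
```

send_rows:
  targets: [0,0,3,0,0,0,0,4,0,0,0,0,3.5,0,0,0.37,-4.43,0,2.3,0,0.37,-4.43,0,2.3,0,0.37,-4.43,0,2.3,0,0.37,-4.43,0,2.3,0,0.37,-4.43,0,2.3,0,0.37,-4.43,0,2.3,0,0,0,0,0,0,0,0,0,0,0]

```text
clock: 4.15
tool_pos: [0.4975, -0.042, 0.1868]
tool_rot: [[-0.2, 0.98, -0.002], [0.98, 0.2, 0.001], [0.001, -0.002, -1.0]]
contact_force: [-0.4, 0.4, -0.6]
opening: 0.019
```

```bash
cat >> h.py <<'E'
def avg(k=4,n="top"):
    L=[];Y=[]
    for i in range(k):
        im,d=vision.get_image(n);s=telemetry.read_state();R=np.array(s["tool_rot"]);L.append(np.array(s["tool_pos"])*1000);Y.append([np.degrees(np.arctan2(R[1,1],R[0,1])),R[0,2],R[1,2]])
    L=np.array(L);Y=np.array(Y)
    print("avg pos",np.round(L.mean(0),2),"sd",np.round(L.std(0),2),"yaw/tilt",np.round(Y.mean(0),4),"fix",np.round(w2f(L.mean(0)),2),"t",round(s["clock"],2))
    return im,d,L.mean(0)
E
python3 - <<'E'
from h import *
st();im,d,p=avg(4);cv2.imwrite("pics/top2.png",im);np.save("pics/top2.npy",d)
im,d=vision.get_image("side");cv2.imwrite("pics/side2.png",im);np.save("pics/side2.npy",d)
cr=im[120:400,150:450];cv2.imwrite("pics/s2.png",cv2.resize(cr,None,fx=2.1,fy=2.1,interpolation=cv2.INTER_CUBIC))
E
```

```text
t 4.15 pos [497.5 -42.  186.8] yawY 11.51 z [-0.0019  0.0011 -1.    ] fix [-23.5  -3.1] F [-0.4  0.4 -0.6] open 19.0
avg pos [497.64 -41.44 186.99] sd [0.04 0.25 0.09] yaw/tilt [ 1.16082e+01 -1.50000e-03  9.00000e-04] fix [-24.04  -2.81] t 4.35
```

View pics/s2.png

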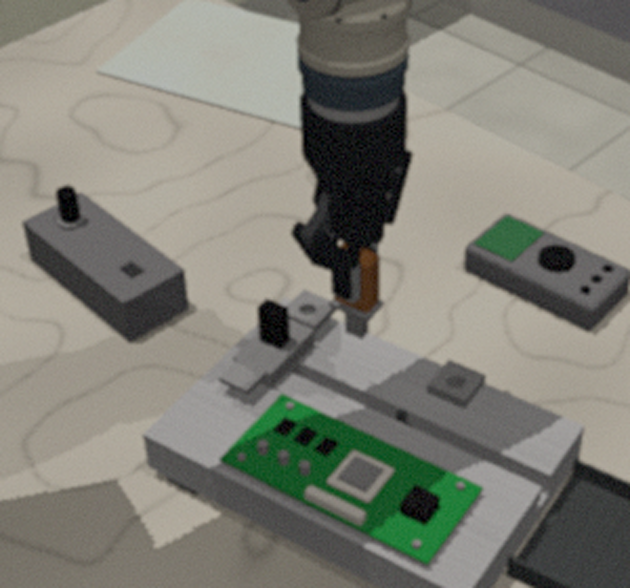

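View pics/top2.png

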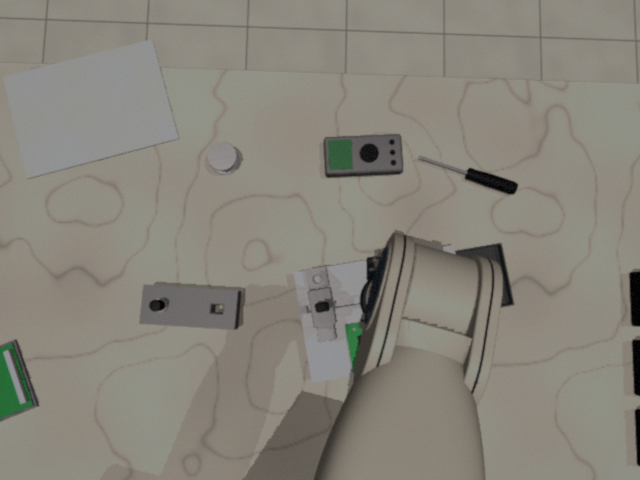

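```bash
cat >> h.py <<'E'
def overlay(n,im,roi,f,segs,out):
    r0,r1,c0,c1=roi;cr=cv2.resize(im[r0:r1,c0:c1],None,fx=f,fy=f,interpolation=cv2.INTER_CUBIC)
    for a,b,c in segs:
        p=(proj(n,np.array([a,b])/1000.)-[c0,r0]+.5)*f
        cv2.line(cr,tuple(np.round(p[0]*8).astype(int).tolist()),tuple(np.round(p[1]*8).astype(int).tolist()),c,1,cv2.LINE_AA,3)
    cv2.imwrite(out,cr)
def box(cx,cy,yaw,hx,hy,z0,z1,c):
    u=np.array([np.cos(yaw),np.sin(yaw)]);v=np.array([-u[1],u[0]]);q=[np.array([cx,cy])+a*hx*u+b*hy*v for a,b in((1,1),(1,-1),(-1,-1),(-1,1))]
    S=[]
    for i in range(4):
        j=(i+1)%4
        for z in(z0,z1): S.append((np.r_[q[i],z],np.r_[q[j],z],c))
        S.append((np.r_[q[i],z0],np.r_[q[i],z1],c))
    return S
def fseg(x0,y0,x1,y1,z,c): return (np.r_[f2w(x0,y0),z],np.r_[f2w(x1,y1),z],c)
E
python3 - <<'E'
from h import *
im=cv2.imread("pics/side2.png")
p=np.array([497.64,-41.44,186.99]);yaw=np.radians(11.6-90)
t=p[2]-59.4
S=box(p[0],p[1],yaw,8,5,t,t+28,(255,0,0))+box(p[0],p[1],yaw,18,12,t+28,t+32,(0,255,255))+box(p[0],p[1],yaw,17,10,t+32,t+82,(0,0,255))
overlay("side",im,(225,300,290,360),8,S,"pics/o1.png")
S=[fseg(-150,y,150,y,52,(0,0,255)) for y in(-7,7,-130,70)]+[fseg(x,-130,x,70,52,(0,0,255)) for x in(-150,150)]
S+=[fseg(40-18,y,40+18,y,62,(255,0,0)) for y in (32,68)]+[fseg(x,32,x,68,62,(255,0,0)) for x in(22,58)]
overlay("side",cv2.imread("pics/side0.png"),(255,420,210,440),3.4,S,"pics/o2.png")
E
```

```text
(no output)
```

View pics/o1.png

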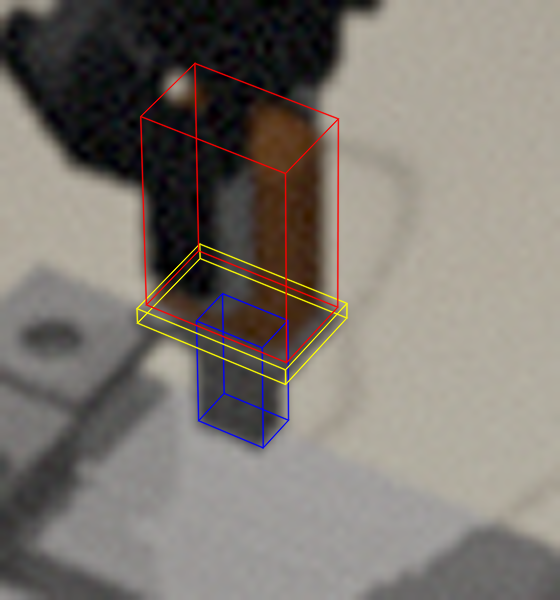

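View pics/o2.png

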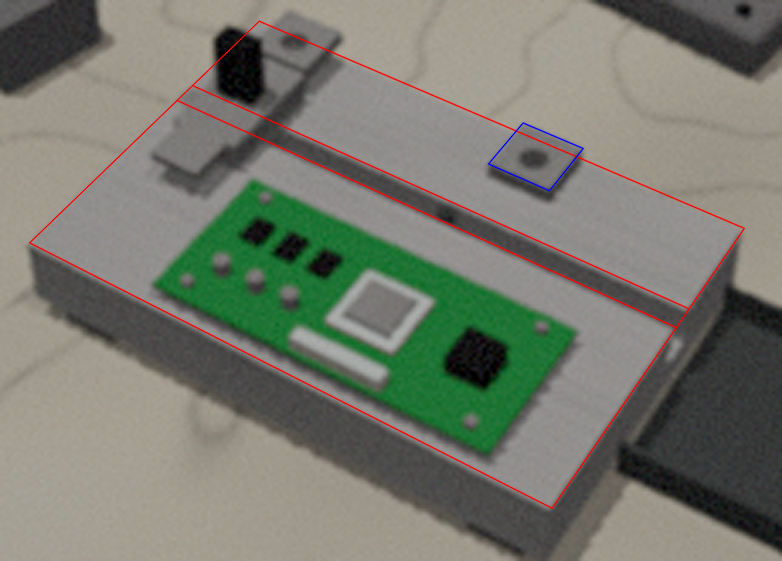

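Run:
```python
from h import *
d=np.load("pics/side2.npy");W=cloud("side",d)*1000
p=np.array([497.64,-41.44,186.99]);t=p[2]-59.4
yaw=np.radians(11.6);u=np.array([np.sin(yaw),-np.cos(yaw)]);v=np.array([np.cos(yaw),np.sin(yaw)])
r=W[...,:2]-p[:2];a=r@u;b=r@v;z=W[...,2]-t
m=(abs(a)<30)&(abs(b)<30)&(z>-8)&(z<85)
for lo,hi in((-8,0),(0,6),(6,12),(12,18),(18,24),(24,30),(30,36),(36,45),(45,55),(55,65),(65,75),(75,85)):
    k=m&(z>=lo)&(z<hi);print(lo,k.sum(), np.round(np.percentile(a[k],[2,10,50,90,98]),1) if k.sum() else '',np.round(np.percentile(b[k],[2,10,50,90,98]),1) if k.sum() else '')
k=m&(z>3)&(z<24);h,xe,ye=np.histogram2d(a[k],b[k],bins=[np.arange(-14,16,2),np.arange(-14,16,2)]);print("rows=a(x), cols=b(y) from -14");print(h.astype(int))
k=m&(z>45)&(z<75);h,xe,ye=np.histogram2d(a[k],b[k],bins=[np.arange(-24,26,2),np.arange(-24,26,2)]);print(h.astype(int))
```

```text
-8 4 [-5.8 -3.8  4.1  6.6  6.7] [-6.3 -6.2 -5.7 -4.5 -4.2]
0 26 [-6.7 -6.5  3.7  7.4  7.6] [-8.3 -7.8 -6.8  0.3  2. ]
6 29 [-5.8 -4.9  2.7  8.1  8.3] [-9.  -8.5 -6.7 -2.4  1. ]
12 26 [-7.5 -6.9  0.6  7.6  8.2] [-9.2 -8.5 -6.7 -5.8 -3.9]
18 8 [-3.9 -3.   2.5  7.   8.2] [-8.5 -8.4 -7.4 -6.3 -6.3]
24 44 [-16.8 -15.6   6.7  17.5  18. ] [-14.5 -14.3 -10.9   5.3  10.1]
30 79 [-16.9 -12.5   7.1  17.5  18.2] [-15.5 -14.7 -11.1   0.2   7.9]
36 58 [-13.   -5.5  12.   17.1  17.6] [-14.4 -13.2 -11.   -2.2   0.9]
45 76 [-7.5  1.  11.3 17.1 17.7] [-23.8 -21.5 -11.6  -0.7   2.1]
55 106 [-8.1 -3.9  8.2 16.6 17.5] [-26.6 -25.1 -17.2  -3.9   2.6]
65 115 [-7.4 -3.3  8.9 16.6 17.4] [-26.3 -25.4 -17.2  -2.5   4.1]
75 149 [-13.7   0.6   8.8  15.9  17.1] [-25.3 -20.1  -1.8   9.7  15.1]
rows=a(x), cols=b(y) from -14
[[0 0 0 0 0 0 0 0 0 0 0 0 0 0]
 [0 0 0 0 0 0 0 0 0 0 0 0 0 0]
 [0 0 0 0 0 0 0 0 0 0 0 0 0 0]
 [0 0 0 4 1 0 0 0 0 0 0 0 0 0]
 [0 0 5 3 2 0 0 0 0 0 0 0 0 0]
 [0 0 1 6 0 0 0 0 0 0 0 0 0 0]
 [0 0 1 6 0 0 0 0 0 0 0 0 0 0]
 [0 0 2 7 0 0 0 0 0 0 0 0 0 0]
 [0 0 2 4 1 0 0 0 0 0 0 0 0 0]
 [0 0 1 6 1 0 0 1
[... 1239 characters left out ...]
 0  0  0  0  0  0  0  0]
 [ 0  4  9  2  2  0  0  0  0  0  0  0  0  0  0  0  0  0  0  0  0  0  0  0]
 [ 0  1  5 11  4  8  5  2  0  0  0  0  0  0  0  0  0  0  0  1  0  0  0  0]
 [ 0  0  3  3  4  4 12  2  1  0  0  0  0  0  0  0  0  0  0  0  0  0  0  0]
 [ 0  0  0  0  0  3  7  5  0  0  0  0  0  0  0  0  0  0  0  0  0  0  0  0]
 [ 0  0  0  0  0  3 11  6  2  2  1  0  1  2  1  0  1  0  0  0  0  0  0  0]
 [ 0  0  0  0  0  1  4  8  7  8  6 10  7  6  0  0  0  0  0  0  0  0  0  0]
 [ 0  0  0  0  0  0  0  0  1  0  1  1  0  0  0  0  0  0  0  0  0  0  0  0]
 [ 0  0  0  0  0  0  0  0  0  0  0  0  0  0  0  0  0  0  0  0  0  0  0  0]
 [ 0  0  0  0  0  0  0  0  0  0  0  0  0  0  0  0  0  0  0  0  0  0  0  0]]
```

Run:
```python
from h import *
d=np.load("pics/side0.npy");W=cloud("side",d)*1000
r=W[...,:2]-O;a=r@FX;b=r@FY;z=W[...,2]
k=(abs(a)<140)&(abs(b+130)<8)&(z>10)&(z<40);print("front y",k.sum(),np.percentile(b[k],[10,50,90]))
k=(abs(a-150)<8)&(b>-120)&(b<-60)&(z>25)&(z<45);print("end x",k.sum(),np.percentile(a[k],[10,50,90]))
# clamp grip -y face (y=-8), z 75..110
k=(abs(a+110)<9)&(abs(b)<14)&(z>78)&(z<106);print("grip y",k.sum(),np.percentile(b[k],[10,50,90]))
k=(abs(a+110)<20)&(abs(b)<6)&(z>78)&(z<106);print("grip x",k.sum(),np.percentile(a[k],[10,50,90]))
# far slot wall lip face y=+7, z 38..50
k=(a>-60)&(a<0)&(abs(b-7)<5)&(z>40)&(z<49);print("lip +y",k.sum(),np.percentile(b[k],[10,50,90]))
k=(a>20)&(a<140)&(abs(b-7)<5)&(z>40)&(z<49);print("lip +y",k.sum(),np.percentile(b[k],[10,50,90]))
im,dd,p=avg(2,"side")
```

```text
front y 1513 [-133.03568289 -131.85092545 -130.69447069]
end x 119 [148.65253892 149.23622923 149.89700556]
grip y 96 [-11.19515764  -9.72514033  -8.01814547]
grip x 40 [-99.6200115  -98.6927417  -97.57088079]
lip +y 99 [3.67136311 5.20116895 6.59157679]
lip +y 239 [3.73618231 5.04555137 7.23666925]
avg pos [497.78 -41.38 187.17] sd [0.01 0.07 0.01] yaw/tilt [ 1.16449e+01 -1.00000e-03  7.00000e-04] fix [-24.08  -2.66] t 4.5
```

send_rows:
  targets: [0.26,0.06,-1.0,-0.6,0,0,0,-3,0,0,0,0,-2.7,0,0,0,0,0,0,0]

```text
clock: 5.0
tool_pos: [0.5006, -0.0396, 0.1172]
tool_rot: [[-0.191, 0.982, -0.001], [0.982, 0.191, 0.001], [0.001, -0.0, -1.0]]
contact_force: [-0.6, 0.0, -0.9]
opening: 0.019
```

Run:
```python
from h import *
st();im,d,p=avg(2,"side");cr=im[200:400,200:440];cv2.imwrite("pics/s3.png",cv2.resize(cr,None,fx=3,fy=3,interpolation=cv2.INTER_CUBIC))
```

```text
t 5.0 pos [500.6 -39.6 117.2] yawY 11.02 z [-6.e-04  8.e-04 -1.e+00] fix [-25.3   0.5] F [-0.6  0.  -0.9] open 19.0
avg pos [501.58 -39.85 118.81] sd [0.28 0.1  0.46] yaw/tilt [1.10318e+01 2.00000e-03 1.00000e-04] fix [-24.85   1.37] t 5.1
```

View pics/s3.png

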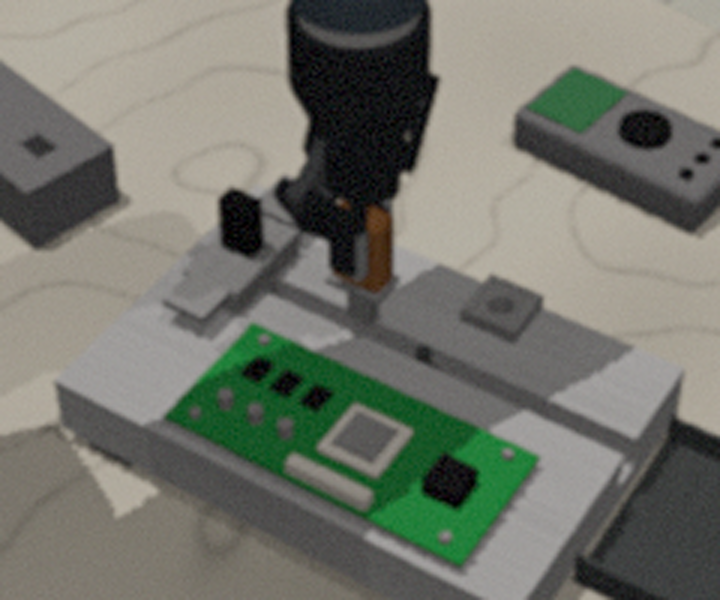

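send_rows:
  targets: [-0.13,-0.02,0,0,0,0,0,0,0,0,0,0,0,0,0]

```text
clock: 5.48
tool_pos: [0.5018, -0.0404, 0.1216]
tool_rot: [[-0.191, 0.982, 0.007], [0.982, 0.191, -0.001], [-0.002, 0.006, -1.0]]
contact_force: [0.7, -0.4, -2.5]
opening: 0.0193
```

Run:
```python
from h import *
st()
```

```text
t 5.47 pos [501.8 -40.4 121.6] yawY 11.03 z [ 0.0067 -0.0011 -1.    ] fix [-24.3   1.4] F [ 0.7 -0.4 -2.5] open 19.3
```

Run:
```python
from h import *
for i in range(3): avg(1,"side")
```

```text
avg pos [501.76 -40.41 121.62] sd [0. 0. 0.] yaw/tilt [ 1.10282e+01  6.70000e-03 -1.10000e-03] fix [-24.26   1.43] t 5.53
avg pos [501.69 -40.38 121.47] sd [0. 0. 0.] yaw/tilt [ 1.10263e+01  6.50000e-03 -1.00000e-03] fix [-24.3    1.37] t 5.58
avg pos [501.6  -40.32 121.32] sd [0. 0. 0.] yaw/tilt [ 1.10336e+01  6.20000e-03 -9.00000e-04] fix [-24.39   1.29] t 5.62
```

send_rows:
  targets: [-0.18,-0.03,-0.3,0,0,-0.02,0,-0.2,0,0,0,0,0,0,0]

```text
clock: 6.0
tool_pos: [0.4993, -0.0407, 0.1158]
tool_rot: [[-0.191, 0.982, 0.006], [0.982, 0.191, -0.001], [-0.002, 0.006, -1.0]]
contact_force: [0.4, 0.5, -0.8]
opening: 0.019
```

Run:
```python
from h import *
st();avg(1,"side");avg(1,"side")
```

```text
t 6.0 pos [499.3 -40.7 115.8] yawY 11.03 z [ 5.8e-03 -9.0e-04 -1.0e+00] fix [-24.5  -1. ] F [ 0.4  0.5 -0.8] open 19.0
avg pos [499.3  -40.67 115.9 ] sd [0. 0. 0.] yaw/tilt [ 1.10254e+01  5.90000e-03 -9.00000e-04] fix [-24.48  -1.03] t 6.05
avg pos [499.41 -40.68 116.  ] sd [0. 0. 0.] yaw/tilt [ 1.1028e+01  6.1000e-03 -1.0000e-03] fix [-24.45  -0.93] t 6.1
```

send_rows:
  targets: [0.04,0,-0.8,0,0,0.02,0,-0.8,0,0,0,0,-0.7,0,0,0,0,0,0,0]

```text
clock: 6.6
tool_pos: [0.4998, -0.0406, 0.0909]
tool_rot: [[-0.191, 0.982, 0.005], [0.982, 0.191, -0.001], [-0.002, 0.005, -1.0]]
contact_force: [-0.7, -0.9, -1.0]
opening: 0.0191
```

Run:
```python
from h import *
st();avg(1,"side");im,d,p=avg(1,"side");cr=im[200:400,200:440];cv2.imwrite("pics/s4.png",cv2.resize(cr,None,fx=3,fy=3,interpolation=cv2.INTER_CUBIC));st()
```

```text
t 6.6 pos [499.8 -40.6  90.9] yawY 11.03 z [ 5.3e-03 -7.0e-04 -1.0e+00] fix [-24.4  -0.5] F [-0.7 -0.9 -1. ] open 19.1
avg pos [500.   -40.65  91.23] sd [0. 0. 0.] yaw/tilt [ 1.10314e+01  5.80000e-03 -9.00000e-04] fix [-24.37  -0.34] t 6.65
avg pos [500.18 -40.71  91.53] sd [0. 0. 0.] yaw/tilt [ 1.10291e+01  6.20000e-03 -1.00000e-03] fix [-24.27  -0.17] t 6.7
t 6.7 pos [500.2 -40.7  91.5] yawY 11.03 z [ 0.0062 -0.001  -1.    ] fix [-24.3  -0.2] F [ 0.5  0.3 -1.8] open 19.1
```

View pics/s4.png

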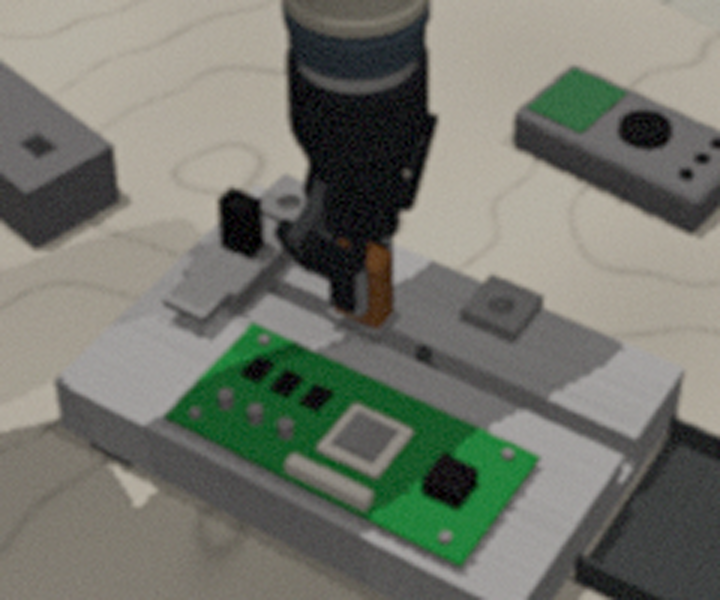

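send_rows:
  targets: [0.19,-0.98,-0.1,0,0,0.19,-0.98,-0.05,0,0,0.19,-0.98,0,0,0,0.19,-0.98,0,0,0]

```text
clock: 7.2
tool_pos: [0.5087, -0.0826, 0.0906]
tool_rot: [[-0.192, 0.981, 0.008], [0.981, 0.192, -0.001], [-0.003, 0.007, -1.0]]
contact_force: [0.2, 0.5, -2.1]
opening: 0.019
```

Run:
```python
from h import *
st()
```

```text
t 7.2 pos [508.7 -82.6  90.6] yawY 11.06 z [ 0.0077 -0.0015 -1.    ] fix [18.4  0.2] F [ 0.2  0.5 -2.1] open 19.0
```

Run:
```python
from h import *
im,d,p=avg(1,"side");cr=im[200:400,220:460];cv2.imwrite("pics/s5.png",cv2.resize(cr,None,fx=3,fy=3,interpolation=cv2.INTER_CUBIC));st()
```

```text
avg pos [509.14 -83.63  90.64] sd [0. 0. 0.] yaw/tilt [ 1.10241e+01  8.10000e-03 -2.20000e-03] fix [19.57  0.4 ] t 7.25
t 7.25 pos [509.1 -83.6  90.6] yawY 11.02 z [ 0.0081 -0.0022 -1.    ] fix [19.6  0.4] F [ 1.  -1.5 -1.6] open 18.8
```

View pics/s5.png

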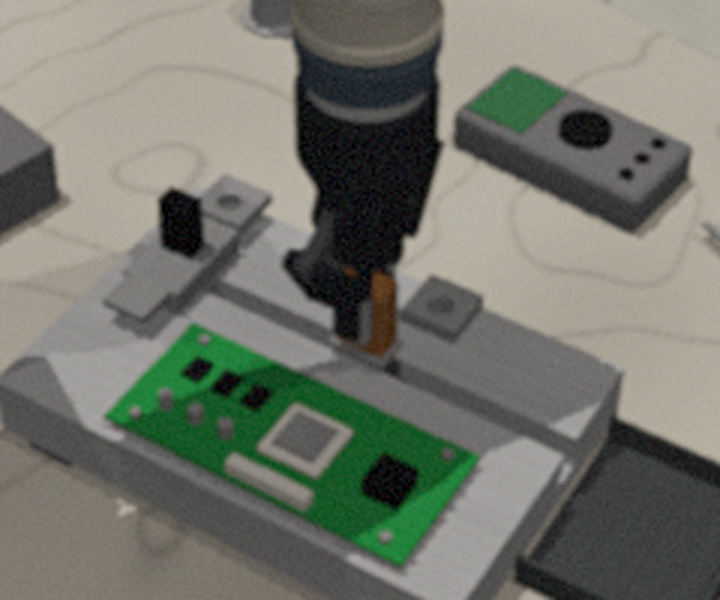

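send_rows:
  targets: [0.19,-1.18,0,0,0,0.22,-1.18,0,0,0,0.22,-1.18,0,0,0,0.22,-1.18,0,0,0,0.22,-1.18,0,0,0,0.22,-1.18,0,0,0]

```text
clock: 8.0
tool_pos: [0.5228, -0.1593, 0.0906]
tool_rot: [[-0.191, 0.982, 0.008], [0.982, 0.191, -0.002], [-0.004, 0.007, -1.0]]
contact_force: [-0.4, 0.7, -1.4]
opening: 0.0192
```

Run:
```python
from h import *
st()
im,d,p=avg(1,"side");cr=im[200:400,220:460];cv2.imwrite("pics/s6.png",cv2.resize(cr,None,fx=3,fy=3,interpolation=cv2.INTER_CUBIC));st()
```

```text
t 8.0 pos [ 522.8 -159.3   90.6] yawY 11.03 z [ 0.008 -0.002 -1.   ] fix [96.4 -0.7] F [-0.4  0.7 -1.4] open 19.2
avg pos [ 523.24 -160.66   90.6 ] sd [0. 0. 0.] yaw/tilt [ 1.09852e+01  8.40000e-03 -2.90000e-03] fix [97.87 -0.51] t 8.05
t 8.05 pos [ 523.2 -160.7   90.6] yawY 10.99 z [ 0.0084 -0.0029 -1.    ] fix [97.9 -0.5] F [ 0.6 -1.4 -1.1] open 19.2
```

View pics/s6.png

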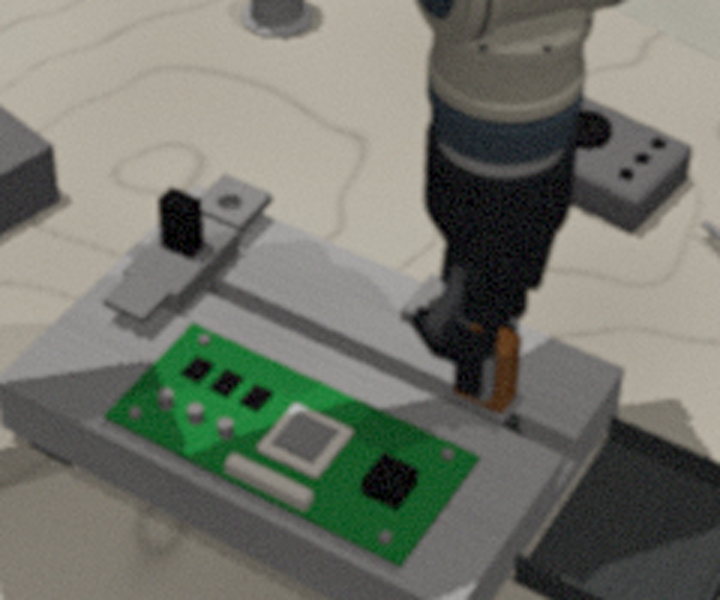

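send_rows:
  targets: [0.22,-0.93,0,0,0,0.19,-0.93,0,0,0,0.18,-0.93,0,0,0,0.18,-0.93,0,0,0,0.18,-0.93,0,0,0,0.18,-0.93,0,0,0]

```text
clock: 8.8
tool_pos: [0.5352, -0.2199, 0.0906]
tool_rot: [[-0.191, 0.982, 0.008], [0.982, 0.191, -0.003], [-0.004, 0.008, -1.0]]
contact_force: [0.0, 0.3, -1.5]
opening: 0.0191
```

Run:
```python
from h import *
st()
im,d,p=avg(1,"side");cr=im[240:440,240:480];cv2.imwrite("pics/s7.png",cv2.resize(cr,None,fx=3,fy=3,interpolation=cv2.INTER_CUBIC));st()
```

```text
t 8.8 pos [ 535.2 -219.9   90.6] yawY 11.02 z [ 0.0082 -0.0028 -1.    ] fix [ 1.583e+02 -1.000e-01] F [ 0.   0.3 -1.5] open 19.1
avg pos [ 535.53 -221.03   90.53] sd [0. 0. 0.] yaw/tilt [ 1.09804e+01  8.60000e-03 -3.50000e-03] fix [ 1.5948e+02 -1.0000e-02] t 8.85
t 8.85 pos [ 535.5 -221.    90.5] yawY 10.98 z [ 0.0086 -0.0035 -1.    ] fix [159.5  -0. ] F [ 1.3 -2.5 -0.6] open 19.1
```

View pics/s7.png

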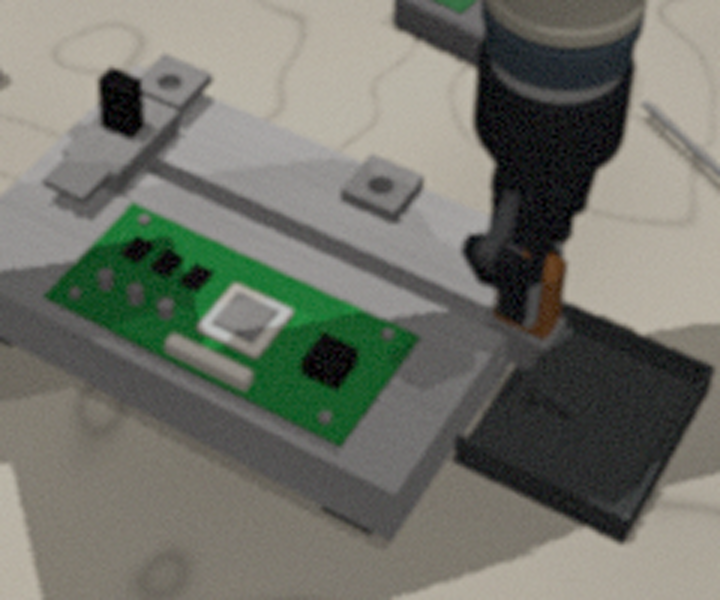

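send_rows:
  targets: [0,0,3,0,0,0,0,4,0,0,0,0,3,0,0,-0.9,4.5,0,-1,0,-0.7,4.5,0,-1,0,-0.7,4.5,0,-1,0,0,0,0,0,0]

```text
clock: 9.72
tool_pos: [0.5112, -0.084, 0.1932]
tool_rot: [[-0.134, 0.991, 0.008], [0.991, 0.134, -0.003], [-0.004, 0.008, -1.0]]
contact_force: [-0.2, -0.8, -0.9]
opening: 0.0189
```

Run:
```python
from h import *
st()
im,d,p=avg(1,"side");cr=im[240:440,240:480];cr=cv2.convertScaleAbs(cr,alpha=1.8);cv2.imwrite("pics/s8.png",cv2.resize(cr,None,fx=3,fy=3,interpolation=cv2.INTER_CUBIC))
im,d=vision.get_image("top");np.save("pics/top8.npy",d);cv2.imwrite("pics/top8.png",im);cr=cv2.convertScaleAbs(im[225:345,120:540],alpha=1.8);cv2.imwrite("pics/t8.png",cv2.resize(cr,None,fx=1.9,fy=1.9,interpolation=cv2.INTER_CUBIC));st()
```

```text
t 9.72 pos [511.2 -84.  193.2] yawY 7.73 z [ 0.0084 -0.0029 -1.    ] fix [20.3  2.4] F [-0.2 -0.8 -0.9] open 18.9
avg pos [511.74 -85.28 193.22] sd [0. 0. 0.] yaw/tilt [ 7.69e+00  8.80e-03 -3.50e-03] fix [21.68  2.64] t 9.78
t 9.82 pos [512.1 -86.2 193.1] yawY 7.63 z [ 0.0089 -0.0037 -1.    ] fix [22.7  2.8] F [-0.  -0.5 -2.1] open 19.0
```

View pics/s8.png

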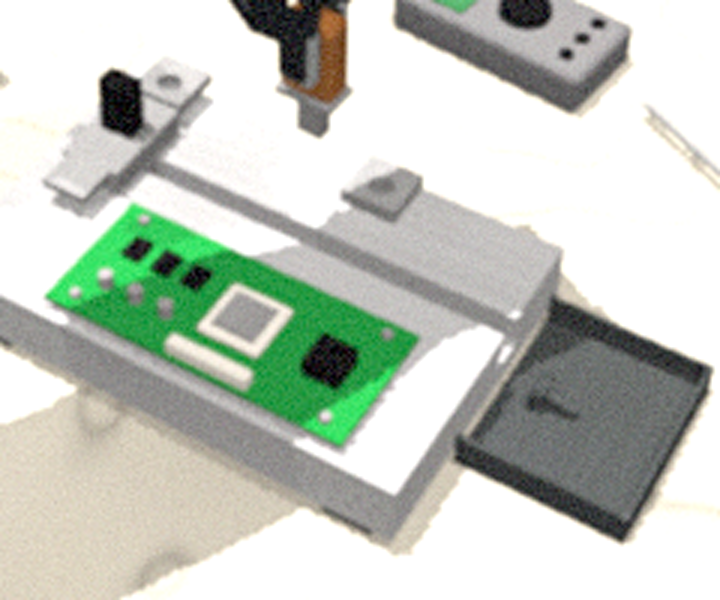

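View pics/t8.png

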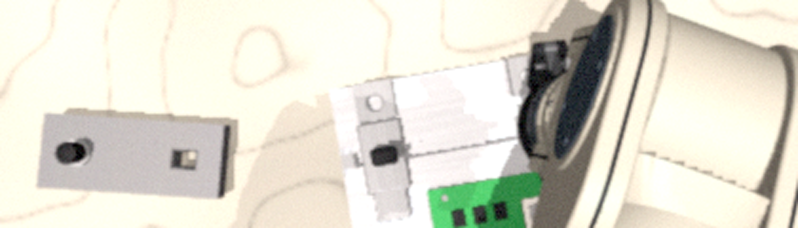

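Run:
```python
from h import *
im=cv2.imread("pics/top8.png")
yaw=np.radians(87.19)
C=np.array([478.9,282.5]);u=np.array([np.cos(yaw),np.sin(yaw)])
S=[]
for s in(-51.4,):
    c=C+s*u;S+=box(c[0],c[1],yaw,10.5,7.5,50,50.01,(0,0,255))
S+=box(C[0],C[1],yaw,85,35,50,50.01,(255,0,0))
overlay("top",im,(280,330,180,245),12,S,"pics/o3.png")
print(C-51.4*u)
```

```text
[476.38016159 231.16180355]
```

View pics/o3.png

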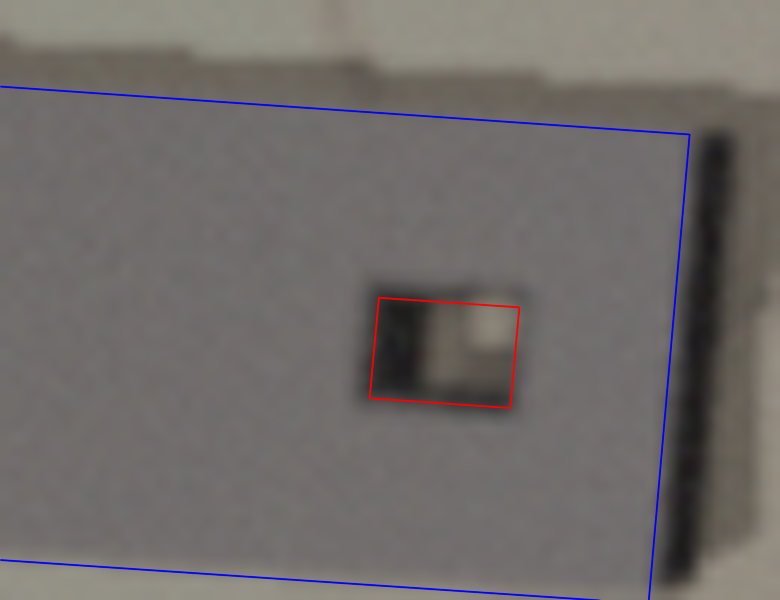

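send_rows:
  targets: [-0.51,4.5,0,-1.5,0,-0.51,4.5,0,-1.5,0,-0.51,4.5,0,-1.5,0,-0.51,4.5,0,-1.5,0,-0.51,4.5,0,-1.5,0,-0.51,4.5,0,-1.5,0,-0.51,4.5,-1,-1.4,0,0,0,-2,0,0,0,0,-1,0,0,0,0,0,0,0]

```text
clock: 11.08
tool_pos: [0.4824, 0.2287, 0.1507]
tool_rot: [[0.068, 0.998, 0.01], [0.998, -0.068, -0.007], [-0.007, 0.01, -1.0]]
contact_force: [0.3, -0.4, -1.7]
opening: 0.0192
```

Run:
```python
from h import *
st();avg(1);avg(1)
```

```text
t 11.07 pos [482.4 228.7 150.7] yawY -3.9 z [ 0.0097 -0.0073 -0.9999] fix [-292.1   34. ] F [ 0.3 -0.4 -1.7] open 19.2
avg pos [482.63 228.64 151.16] sd [0. 0. 0.] yaw/tilt [-3.9159  0.0105 -0.0072] fix [-292.     34.18] t 11.12
avg pos [482.74 228.76 151.58] sd [0. 0. 0.] yaw/tilt [-3.9175  0.0112 -0.0069] fix [-292.1    34.31] t 11.18
```

send_rows:
  targets: [-0.7,0.35,-0.8,1.1,0,0,0,-1.2,0,0,0,0,-0.8,0,0,0,0,0,0,0]

```text
clock: 11.68
tool_pos: [0.4757, 0.2316, 0.1226]
tool_rot: [[0.049, 0.999, 0.013], [0.999, -0.049, -0.006], [-0.006, 0.013, -1.0]]
contact_force: [-0.2, 0.1, -1.2]
opening: 0.0189
```

Run:
```python
from h import *
st();avg(1);im,d,p=avg(1,"side");cv2.imwrite("pics/side9.png",im)
t=p[2]-59.4;yaw=np.radians(87.2)
S=box(476.4,231.1,yaw,10.5,7.5,50,50.01,(0,0,255))
overlay("side",im,(200,290,170,270),7,S,"pics/o4.png")
```

```text
t 11.68 pos [475.7 231.6 122.6] yawY -2.83 z [ 0.0128 -0.0062 -0.9999] fix [-296.2   28. ] F [-0.2  0.1 -1.2] open 18.9
avg pos [475.92 231.68 122.99] sd [0. 0. 0.] yaw/tilt [-2.829   0.0133 -0.006 ] fix [-296.27   28.18] t 11.72
avg pos [476.11 231.75 123.31] sd [0. 0. 0.] yaw/tilt [-2.8247  0.0138 -0.0059] fix [-296.3    28.38] t 11.78
```

View pics/o4.png

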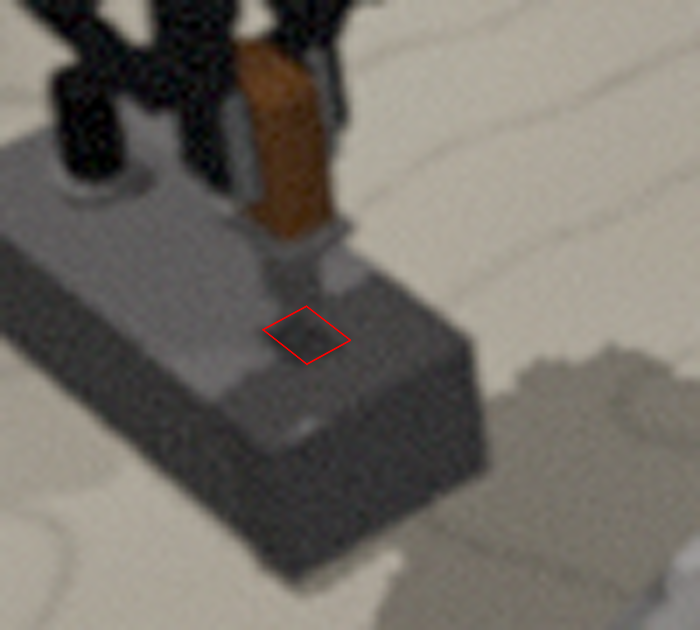

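send_rows:
  targets: [-0.07,0.04,-0.8,0,0,0,0,-0.8,0,0,0,0,-0.8,0,0]

```text
clock: 12.15
tool_pos: [0.4759, 0.2324, 0.0986]
tool_rot: [[0.049, 0.999, 0.016], [0.999, -0.049, -0.005], [-0.005, 0.016, -1.0]]
contact_force: [0.6, -0.2, -1.0]
opening: 0.0193
```

Run:
```python
from h import *
st();avg(1)
```

```text
t 12.15 pos [475.9 232.4  98.6] yawY -2.83 z [ 0.0155 -0.0053 -0.9999] fix [-297.    28.3] F [ 0.6 -0.2 -1. ] open 19.3
avg pos [475.43 232.21  97.52] sd [0. 0. 0.] yaw/tilt [-2.827   0.014  -0.0058] fix [-296.88   27.79] t 12.2
```

send_rows:
  targets: [0.02,-0.05,-0.7,0,0,0,0,-0.6,0,0,0,0,-0.2,0,0,0,0,0,0,0]

```text
clock: 12.7
tool_pos: [0.4756, 0.2316, 0.0815]
tool_rot: [[0.049, 0.999, 0.014], [0.999, -0.049, -0.006], [-0.005, 0.014, -1.0]]
contact_force: [-1.3, -1.1, 2.7]
opening: 0.0193
```

Run:
```python
from h import *
st();avg(1);st()
```

```text
t 12.7 pos [475.6 231.6  81.5] yawY -2.83 z [ 0.0138 -0.0059 -0.9999] fix [-296.3   27.9] F [-1.3 -1.1  2.7] open 19.3
avg pos [475.64 231.63  81.55] sd [0. 0. 0.] yaw/tilt [-2.8285  0.0138 -0.0059] fix [-296.27   27.89] t 12.75
t 12.75 pos [475.6 231.6  81.5] yawY -2.83 z [ 0.0138 -0.0059 -0.9999] fix [-296.3   27.9] F [-0.4  0.6 -0. ] open 18.9
```

send_rows:
  targets: [0,0,0,0,0.4,0,0,0,0,0.6,0,0,0,0,1,0,0,0,0,1,0,0,0,0,1,0,0,3,0,1,0,0,4,0,1,0,0,2,0,1,0,0,0,0,1]

```text
clock: 13.88
tool_pos: [0.4756, 0.2316, 0.1739]
tool_rot: [[0.049, 0.999, 0.014], [0.999, -0.049, -0.006], [-0.005, 0.014, -1.0]]
contact_force: [0.6, 0.4, -0.6]
opening: 0.0852
```

Run:
```python
from h import *
st();im,d,p=avg(1,"side");cr=im[150:300,130:330];cv2.imwrite("pics/s10.png",cv2.resize(cr,None,fx=3.5,fy=3.5,interpolation=cv2.INTER_CUBIC))
```

```text
t 13.88 pos [475.6 231.6 173.9] yawY -2.83 z [ 0.0139 -0.006  -0.9999] fix [-296.2   27.9] F [ 0.6  0.4 -0.6] open 85.2
avg pos [475.22 231.42 172.93] sd [0. 0. 0.] yaw/tilt [-2.8326  0.0125 -0.0064] fix [-296.15   27.44] t 13.93
```

View pics/s10.png

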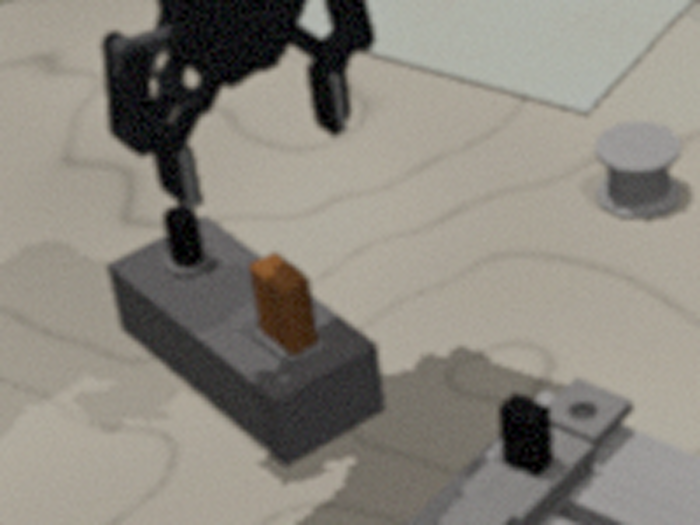

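send_rows:
  targets: [0.17,-3.76,0,2.8,1,0.17,-3.76,0,2.8,1,0.17,-3.76,0,2.8,1,0.17,-3.76,0,2.8,1,0.17,-3.76,0,2.7,1,0,0,-1,0,1,0,0,0,0,1]

```text
clock: 14.8
tool_pos: [0.4798, 0.0385, 0.1533]
tool_rot: [[-0.201, 0.98, 0.002], [0.98, 0.201, -0.004], [-0.004, 0.001, -1.0]]
contact_force: [1.1, -0.2, -0.2]
opening: 0.0852
```

Run:
```python
from h import *
st();avg(1)
```

```text
t 14.8 pos [479.8  38.5 153.3] yawY 11.57 z [ 0.0017 -0.0038 -1.    ] fix [-105.9   -5. ] F [ 1.1 -0.2 -0.2] open 85.2
avg pos [480.09  38.68 153.74] sd [0. 0. 0.] yaw/tilt [ 1.16066e+01  2.40000e-03 -4.00000e-03] fix [-106.04   -4.69] t 14.85
```

send_rows:
  targets: [0.38,0.5,-1.5,-0.6,1,0,0,-2,0,1,0,0,-1.7,0,1,0,0,-0.6,0,1,0,0,0,0,1]

```text
clock: 15.48
tool_pos: [0.484, 0.0486, 0.0913]
tool_rot: [[-0.194, 0.981, 0.001], [0.981, 0.194, -0.003], [-0.003, 0.001, -1.0]]
contact_force: [0.1, -0.2, 0.7]
opening: 0.0852
```

Run:
```python
from h import *
st();im,d,p=avg(1,"side");cr=im[180:320,200:380];cv2.imwrite("pics/s11.png",cv2.resize(cr,None,fx=4,fy=4,interpolation=cv2.INTER_CUBIC))
```

```text
t 15.47 pos [484.   48.6  91.3] yawY 11.18 z [ 0.0014 -0.0033 -1.    ] fix [-115.    1.] F [ 0.1 -0.2  0.7] open 85.2
avg pos [484.08  48.49  91.56] sd [0. 0. 0.] yaw/tilt [ 1.11734e+01  1.80000e-03 -3.30000e-03] fix [-114.9     1.11] t 15.53
```

View pics/s11.png

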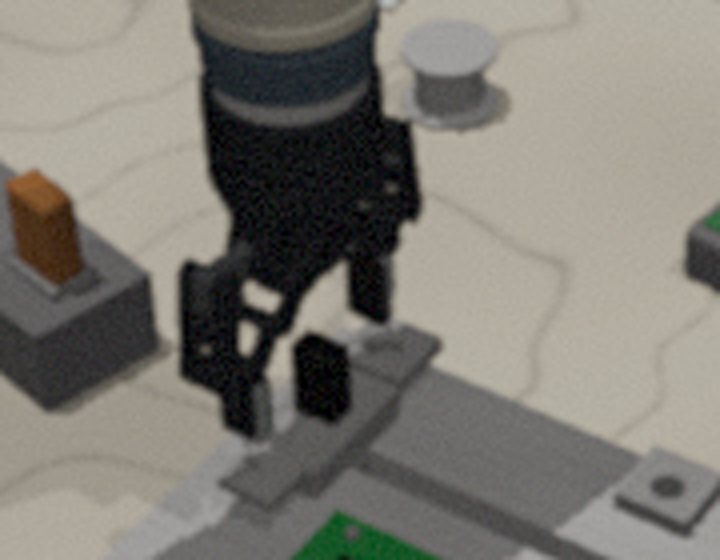

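send_rows:
  targets: [-0.02,-0.48,0.05,0,1,0,0,0,0,0,0,0,0,0,0,0,0,0,0,0,0,0,0,0,0,0,0,0,0,0,0,0,0,0,0]
  force: 50

```text
clock: 16.4
tool_pos: [0.4843, 0.0431, 0.0938]
tool_rot: [[-0.193, 0.981, 0.004], [0.981, 0.193, -0.004], [-0.005, 0.003, -1.0]]
contact_force: [-0.9, 0.3, -0.1]
opening: 0.0153
```

Run:
```python
from h import *
st()
```

```text
t 16.4 pos [484.3  43.1  93.8] yawY 11.13 z [ 0.0041 -0.0039 -1.    ] fix [-109.6    0.3] F [-0.9  0.3 -0.1] open 15.3
```

send_rows:
  targets: [0.23,-1.18,0,0,0,0.23,-1.18,0,0,0,0.23,-1.18,0,0,0,0.23,-1.18,0,0,0,0.23,-1.18,0,0,0,0.23,-1.18,0,0,0,0.23,-1.18,0,0,0,0.23,-1.18,0,0,0,0.23,-1.18,0,0,0,0.23,-1.18,0,0,0,0.23,-1.18,0,0,0,0,0,0,0,0]

```text
clock: 17.9
tool_pos: [0.5115, -0.0969, 0.0938]
tool_rot: [[-0.192, 0.981, 0.004], [0.981, 0.192, -0.004], [-0.005, 0.003, -1.0]]
contact_force: [0.3, -0.4, 0.6]
opening: 0.0153
```

Run:
```python
from h import *
st();im,d,p=avg(1,"side");st();cr=im[200:360,270:480];cv2.imwrite("pics/s12.png",cv2.resize(cr,None,fx=3.7,fy=3.7,interpolation=cv2.INTER_CUBIC))
```

```text
t 17.9 pos [511.5 -96.9  93.8] yawY 11.08 z [ 0.0042 -0.0039 -1.    ] fix [33.   0.2] F [ 0.3 -0.4  0.6] open 15.3
avg pos [511.44 -96.51  93.86] sd [0. 0. 0.] yaw/tilt [ 1.10903e+01  4.30000e-03 -3.80000e-03] fix [32.65  0.19] t 17.95
t 17.95 pos [511.4 -96.5  93.9] yawY 11.09 z [ 0.0043 -0.0038 -1.    ] fix [32.7  0.2] F [ 0.5 -1.1  1. ] open 15.4
```

View pics/s12.png

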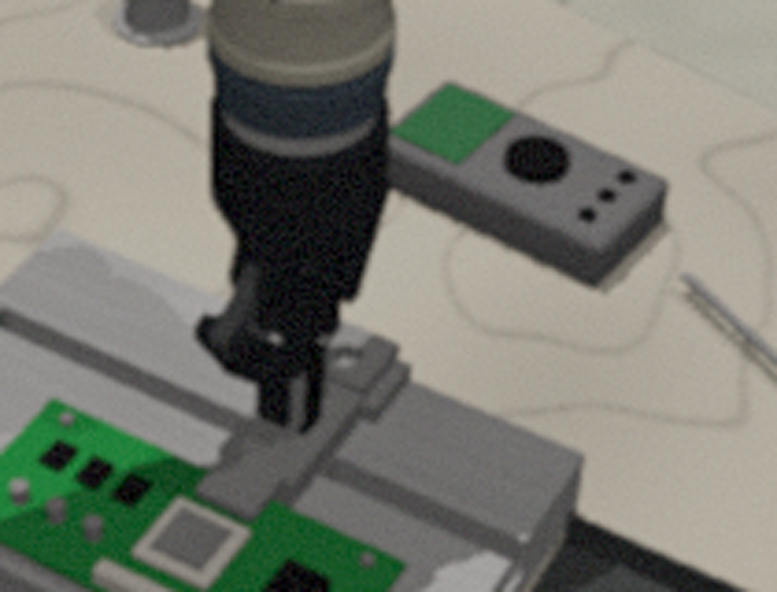

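send_rows:
  targets: [0.08,-0.4,0,0,0,0.08,-0.4,0,0,0,0,0,0,0,0,0,0,0,0,0]

```text
clock: 18.45
tool_pos: [0.513, -0.1043, 0.0938]
tool_rot: [[-0.193, 0.981, 0.004], [0.981, 0.193, -0.004], [-0.004, 0.003, -1.0]]
contact_force: [-0.0, 0.8, 1.0]
opening: 0.0155
```

Run:
```python
from h import *
st();im,d,p=avg(1,"side");st();cv2.imwrite("pics/side13.png",im);np.save("pics/side13.npy",d)
W=cloud("side",d)*1000;r=W[...,:2]-O;a=r@FX;b=r@FY;z=W[...,2]
# clamp body -y end: y=-60 & +x side edge ; measure top-surface x extents by z 69..75 for y in -55..-20
k=(z>68.5)&(z<75)&(b>-60)&(b<-22)&(abs(a-40)<40);print(k.sum(),np.percentile(a[k],[1,5,50,95,99]))
cr=im[200:360,270:480];cv2.imwrite("pics/s13.png",cv2.resize(cr,None,fx=3.7,fy=3.7,interpolation=cv2.INTER_CUBIC))
d0=np.load("pics/side0.npy");W=cloud("side",d0)*1000;r=W[...,:2]-O;a=r@FX;b=r@FY;z=W[...,2]
k=(z>68.5)&(z<75)&(b>-60)&(b<-22)&(abs(a+110)<40);print("side before",k.sum(),np.percentile(a[k],[1,5,50,95,99]))
d0=np.load("pics/top0.npy");W=cloud("top",d0)*1000;r=W[...,:2]-O;a=r@FX;b=r@FY;z=W[...,2]
k=(z>68.5)&(z<75)&(abs(b)<70)&(b>15)&(abs(a+110)<40);print("top before",k.sum(),np.percentile(a[k],[1,5,50,95,99]))
k=(z>60)&(z<64)&(abs(b-50)<18)&(abs(a-40)<40);print("bracket",k.sum(),np.percentile(a[k],[1,5,50,95,99]))
```

```text
t 18.45 pos [ 513.  -104.3   93.8] yawY 11.14 z [ 0.0041 -0.0037 -1.    ] fix [40.6  0.2] F [-0.   0.8  1. ] open 15.5
avg pos [ 512.96 -104.32   93.83] sd [0. 0. 0.] yaw/tilt [ 1.11388e+01  4.10000e-03 -3.70000e-03] fix [40.61  0.18] t 18.5
t 18.5 pos [ 513.  -104.3   93.8] yawY 11.14 z [ 0.0041 -0.0037 -1.    ] fix [40.6  0.2] F [ 1.1 -0.5  0.6] open 15.4
344 [21.70291142 25.20748922 40.54693245 56.49205614 59.81124164]
side before 300 [-129.14040395 -125.25226853 -110.15682373  -92.78584928  -90.18573486]
top before 503 [-128.84028595 -127.32835124 -109.8800887   -93.36018269  -91.45548811]
bracket 217 [21.56742725 22.74434699 38.56385671 56.12432417 56.90886773]
```

View pics/s13.png

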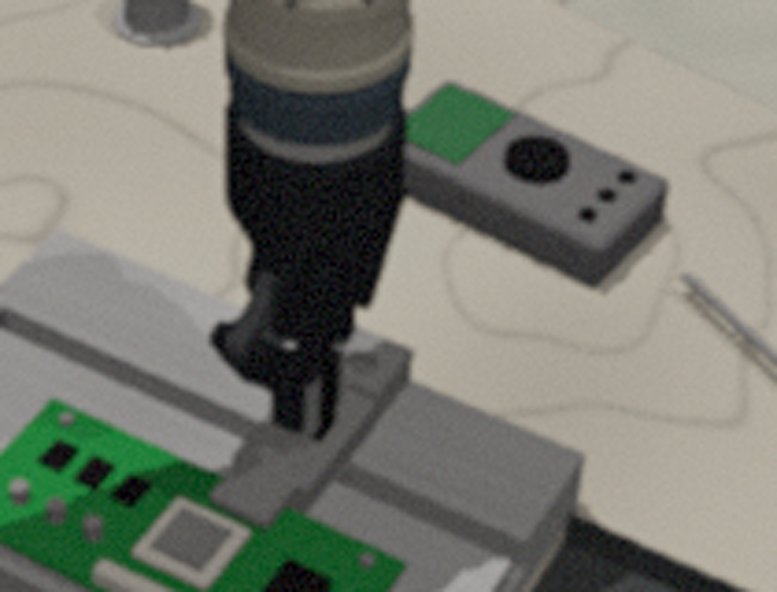

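send_rows:
  targets: [0,0,0,0,0.4,0,0,0,0,1,0,0,0,0,1,0,0,0,0,1,0,0,3,0,1,0,0,4,0,1,-0.32,4.36,1,9,1,-0.32,4.36,0,9,1,-0.32,4.36,0,9,1,-0.32,4.36,0,9,1,-0.32,4.36,0,9,1,-0.32,4.36,0,9,1,-0.32,4.36,0,9,1,-0.32,4.36,0,9,1,-0.32,4.36,0,9,1,-0.32,4.36,0,9,1]

```text
clock: 20.5
tool_pos: [0.4791, 0.343, 0.1769]
tool_rot: [[-0.971, -0.238, 0.006], [-0.238, 0.971, 0.006], [-0.007, 0.004, -1.0]]
contact_force: [0.3, -0.3, -1.0]
opening: 0.0853
```

Run:
```python
from h import *
st();im,d,p=avg(1,"top");st();cv2.imwrite("pics/top14.png",im);np.save("pics/top14.npy",d)
W=cloud("top",d)*1000;r=W[...,:2]-O;a=r@FX;b=r@FY;z=W[...,2]
k=(z>68.5)&(z<75)&(abs(b)<70)&(b>15)&(abs(a-40)<40);print("clamp x after",k.sum(),np.percentile(a[k],[1,5,50,95,99]))
c=[]
def circ(x,y,z,r,col): return [(np.r_[f2w(x+r*np.cos(t),y+r*np.sin(t)),z],np.r_[f2w(x+r*np.cos(t+.3927),y+r*np.sin(t+.3927)),z],col) for t in np.arange(0,6.28,.3927)]
overlay("top",im,(240,300,370,430),10,circ(40,50,72,7.5,(0,0,255)),"pics/o5.png")
cv2.imwrite("pics/t14.png",im)
```

```text
t 20.5 pos [479.1 343.  176.9] yawY 103.76 z [ 0.0061  0.0058 -1.    ] fix [-404.9   52.7] F [ 0.3 -0.3 -1. ] open 85.3
avg pos [478.56 347.29 176.63] sd [0. 0. 0.] yaw/tilt [1.043557e+02 5.900000e-03 8.100000e-03] fix [-409.23   52.9 ] t 20.55
t 20.55 pos [478.6 347.3 176.6] yawY 104.36 z [ 0.0059  0.0081 -1.    ] fix [-409.2   52.9] F [-2.3  0.8 -1. ] open 85.5
clamp x after 531 [20.62306528 22.4619621  38.89303035 56.41379912 57.95703456]
```

View pics/o5.png

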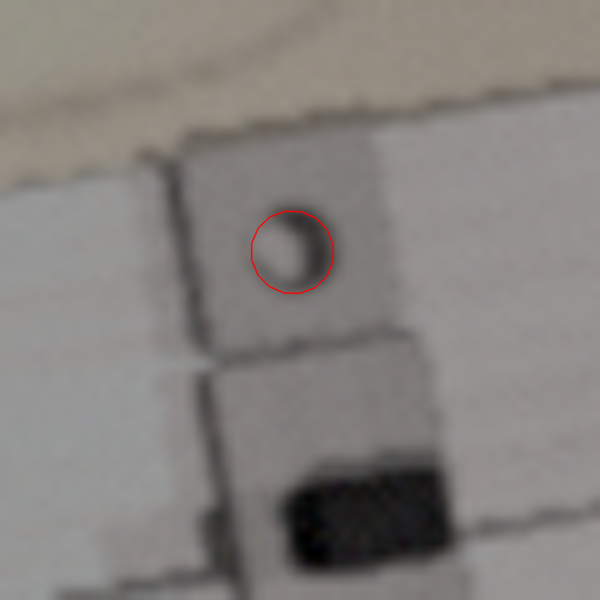

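View pics/t14.png

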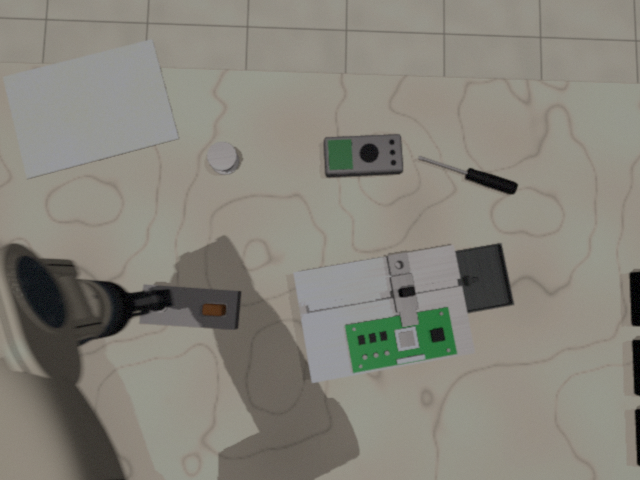

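send_rows:
  targets: [0.2,-1.4,-0.5,-3,1,0,0,0,0,1,0,0,0,0,1]

```text
clock: 20.92
tool_pos: [0.4802, 0.3327, 0.1708]
tool_rot: [[-0.981, -0.195, 0.005], [-0.194, 0.981, 0.007], [-0.007, 0.006, -1.0]]
contact_force: [-0.6, 0.2, 0.3]
opening: 0.0852
```

Run:
```python
from h import *
st();im,d,p=avg(1,"top")
```

```text
t 20.93 pos [480.2 332.7 170.8] yawY 101.22 z [ 0.0054  0.007  -1.    ] fix [-394.6   51.7] F [-0.6  0.2  0.3] open 85.2
avg pos [480.22 332.66 170.88] sd [0. 0. 0.] yaw/tilt [1.012088e+02 5.400000e-03 7.000000e-03] fix [-394.56   51.74] t 20.98
```

send_rows:
  targets: [0.1,-0.05,-2.5,0,1,0,0,-3,0,1,0,0,-3,0,1,0,0,-1.2,0,1,0,0,0,0,1]

```text
clock: 21.6
tool_pos: [0.4832, 0.3298, 0.0738]
tool_rot: [[-0.982, -0.189, 0.009], [-0.189, 0.982, 0.009], [-0.011, 0.007, -1.0]]
contact_force: [-0.1, 0.0, -0.2]
opening: 0.0853
```

Run:
```python
from h import *
st();im,d,p=avg(1,"side");cr=im[140:300,110:310];cv2.imwrite("pics/s15.png",cv2.resize(cr,None,fx=3.7,fy=3.7,interpolation=cv2.INTER_CUBIC))
```

```text
t 21.6 pos [483.2 329.8  73.8] yawY 100.91 z [ 0.0094  0.0088 -0.9999] fix [-391.2   54.1] F [-0.1  0.  -0.2] open 85.3
avg pos [483.42 330.02  74.37] sd [0. 0. 0.] yaw/tilt [1.009194e+02 1.010000e-02 9.200000e-03] fix [-391.35   54.37] t 21.65
```

View pics/s15.png

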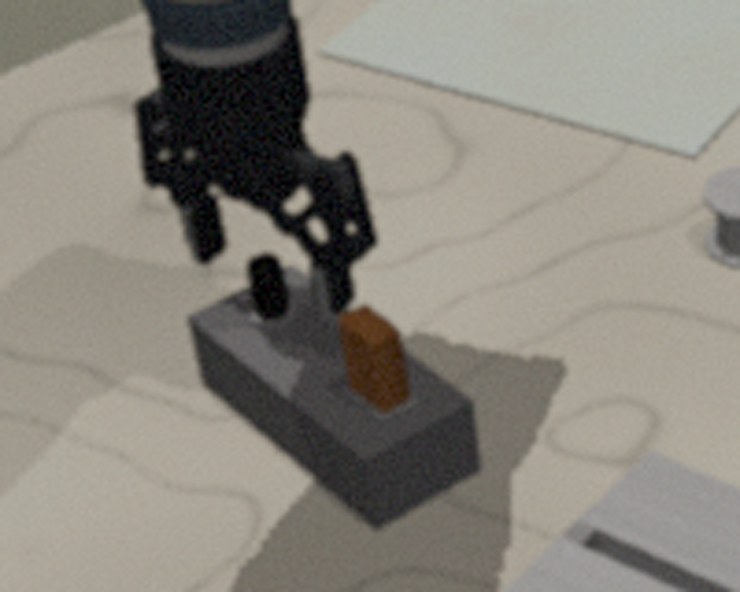

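send_rows:
  targets: [-0.2,0.22,-0.15,0,1,0,0,0,0,0,0,0,0,0,0,0,0,0,0,0,0,0,0,0,0,0,0,0,0,0,0,0,0,0,0]
  force: 70

```text
clock: 22.52
tool_pos: [0.4827, 0.3332, 0.0761]
tool_rot: [[-0.982, -0.19, 0.015], [-0.189, 0.982, 0.012], [-0.017, 0.009, -1.0]]
contact_force: [0.2, -0.3, 1.4]
opening: 0.0176
```

Run:
```python
from h import *
st();im,d,p=avg(2,"side");st()
```

```text
t 22.52 pos [482.7 333.2  76.1] yawY 100.93 z [ 0.0148  0.0115 -0.9998] fix [-394.6   54.3] F [ 0.2 -0.3  1.4] open 17.6
avg pos [482.72 333.17  76.08] sd [0.01 0.01 0.01] yaw/tilt [1.009286e+02 1.480000e-02 1.150000e-02] fix [-394.58   54.28] t 22.62
t 22.62 pos [482.7 333.2  76.1] yawY 100.93 z [ 0.0147  0.0115 -0.9998] fix [-394.6   54.3] F [ 0.4 -0.1  0.5] open 17.5
```

send_rows:
  targets: [0,0,3,0,0,0,0,4,0,0,0,0,3.5,0,0,0.8,-4.27,0,0,0,0.8,-4.27,0,0,0,0.8,-4.27,0,0,0,0.8,-4.27,0,0,0,0.8,-4.27,0,0,0,0.8,-4.27,0,0,0,0.8,-4.27,0,0,0,0.8,-4.27,0,0,0,0.8,-4.27,0,0,0,0.8,-4.27,0,0,0,0,0,0,0,0]

```text
clock: 24.38
tool_pos: [0.5621, -0.1077, 0.182]
tool_rot: [[-0.981, -0.192, 0.012], [-0.191, 0.981, 0.01], [-0.014, 0.008, -1.0]]
contact_force: [0.0, 0.5, -0.1]
opening: 0.0178
```

Run:
```python
from h import *
st();im,d,p=avg(2,"side");st();cv2.imwrite("pics/side16.png",im);np.save("pics/side16.npy",d);cr=im[170:350,270:490];cv2.imwrite("pics/s16.png",cv2.resize(cr,None,fx=3.5,fy=3.5,interpolation=cv2.INTER_CUBIC))
```

```text
t 24.38 pos [ 562.1 -107.7  182. ] yawY 101.05 z [ 0.0121  0.0105 -0.9999] fix [53.4 47.8] F [ 0.   0.5 -0.1] open 17.8
avg pos [ 561.68 -105.85  182.15] sd [0.07 0.55 0.08] yaw/tilt [1.011392e+02 1.180000e-02 1.110000e-02] fix [51.44 47.71] t 24.48
t 24.48 pos [ 561.6 -105.3  182.2] yawY 101.18 z [ 0.0118  0.0112 -0.9999] fix [50.9 47.7] F [-0.1  0.2 -0.6] open 17.9
```

View pics/s16.png

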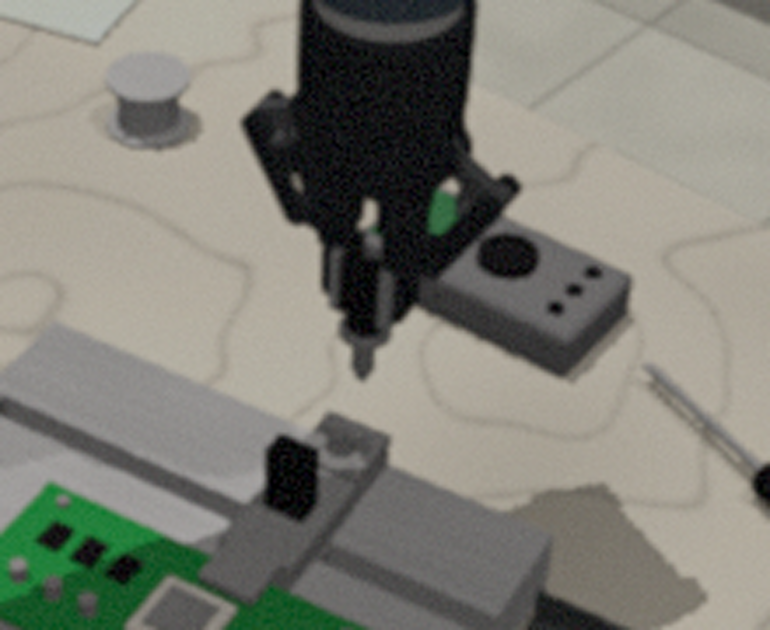

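send_rows:
  targets: [0.12,1.1,-1,-0.1,0,0,0,-2,0,0,0,0,-1.4,0,0,0,0,0,0,0]

```text
clock: 24.98
tool_pos: [0.5619, -0.0882, 0.1358]
tool_rot: [[-0.98, -0.197, 0.011], [-0.197, 0.98, 0.012], [-0.013, 0.01, -1.0]]
contact_force: [-0.7, -1.2, -1.0]
opening: 0.018
```

```bash
cat >> h.py <<'E'
def circ(c,z,r,col,n=24):
    t=np.linspace(0,2*np.pi,n+1);P=np.stack([c[0]+r*np.cos(t),c[1]+r*np.sin(t),0*t+z],-1)
    return [(P[i],P[i+1],col) for i in range(n)]
E
python3 - <<'E'
from h import *
st();im,d,p=avg(1,"side");s=telemetry.read_state();R=np.array(s["tool_rot"]);p=np.array(s["tool_pos"])*1000
st();cv2.imwrite("pics/side17.png",im);np.save("pics/side17.npy",d)
zt=R[:,2]
q=lambda h:p+zt*h   # h below TCP
S=[]
for h,r in((26,13),(22,13),(26,6),(48,6),(56,2.5)): S+=circ(q(h)[:2],q(h)[2],r,(0,0,255))
S+=circ(f2w(40,50),72,7.5,(255,0,0))
overlay("side",im,(240,320,325,405),9,S,"pics/o6.png")
E
```

```text
t 24.98 pos [561.9 -88.2 135.8] yawY 101.35 z [ 0.011   0.0123 -0.9999] fix [34.2 51.3] F [-0.7 -1.2 -1. ] open 18.0
avg pos [562.23 -88.38 136.49] sd [0. 0. 0.] yaw/tilt [1.013467e+02 1.190000e-02 1.210000e-02] fix [34.4 51.6] t 25.02
t 25.02 pos [562.2 -88.4 136.5] yawY 101.35 z [ 0.0119  0.0121 -0.9999] fix [34.4 51.6] F [ 0.4 -1.1 -0.9] open 17.9
```

View pics/o6.png

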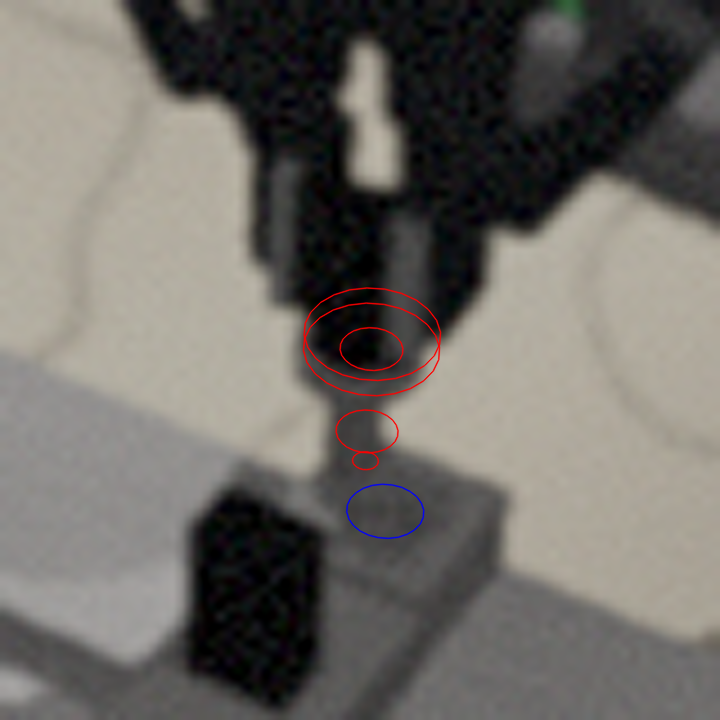

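send_rows:
  targets: [-0.08,-0.62,-0.05,-0.3,0,0,0,0,0,0,0,0,0,0,0]

```text
clock: 25.4
tool_pos: [0.5621, -0.0951, 0.1375]
tool_rot: [[-0.981, -0.191, 0.014], [-0.191, 0.981, 0.011], [-0.016, 0.008, -1.0]]
contact_force: [0.7, 0.2, -0.5]
opening: 0.0178
```

Run:
```python
from h import *
st();im,d,p=avg(1,"side");s=telemetry.read_state();R=np.array(s["tool_rot"]);p=np.array(s["tool_pos"])*1000
st()
zt=R[:,2];q=lambda h:p+zt*h+np.r_[-1.8*FY-.8*FX,0]
S=[]
for h,r in((26,13),(22,13),(26,6),(48,6),(56,2.5)): S+=circ(q(h)[:2],q(h)[2],r,(0,0,255))
S+=circ(f2w(39.2,48.2),72,7.5,(255,0,0))
overlay("side",cv2.convertScaleAbs(im,alpha=1.8),(240,320,325,405),9,S,"pics/o7.png")
```

```text
t 25.4 pos [562.1 -95.1 137.5] yawY 101.03 z [ 0.0143  0.0113 -0.9998] fix [41.  50.2] F [ 0.7  0.2 -0.5] open 17.8
avg pos [562.12 -95.1  137.45] sd [0. 0. 0.] yaw/tilt [1.010294e+02 1.430000e-02 1.120000e-02] fix [40.97 50.2 ] t 25.45
t 25.45 pos [562.1 -95.1 137.4] yawY 101.03 z [ 0.0143  0.0112 -0.9998] fix [41.  50.2] F [-0.  -0.6 -0.9] open 17.6
```

View pics/o7.png

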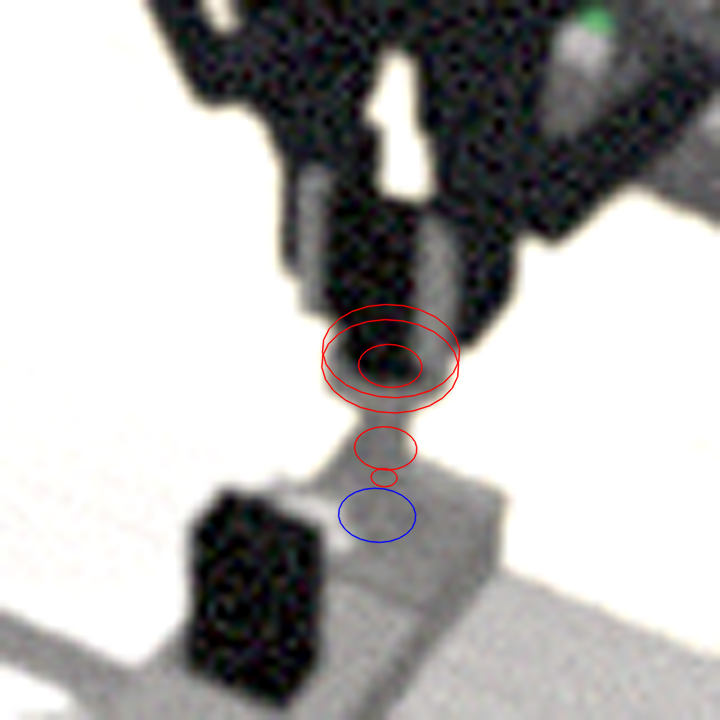

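send_rows:
  targets: [-0.06,0.04,-0.5,0,0,0,0,-0.7,0,0,0,0,-0.5,0,0,0,0,0,0,0]

```text
clock: 25.95
tool_pos: [0.5615, -0.0948, 0.1191]
tool_rot: [[-0.981, -0.191, 0.014], [-0.191, 0.982, 0.011], [-0.016, 0.008, -1.0]]
contact_force: [1.1, -0.3, -0.3]
opening: 0.0181
```

Run:
```python
from h import *
st();im,d,p=avg(1,"side");st()
cv2.imwrite("pics/s18.png",cv2.resize(cv2.convertScaleAbs(im,alpha=1.8)[240:320,325:405],None,fx=7,fy=7,interpolation=cv2.INTER_CUBIC))
```

```text
t 25.95 pos [561.5 -94.8 119.1] yawY 101.02 z [ 0.0145  0.0113 -0.9998] fix [40.5 49.7] F [ 1.1 -0.3 -0.3] open 18.1
avg pos [561.53 -94.78 119.26] sd [0. 0. 0.] yaw/tilt [1.010163e+02 1.460000e-02 1.130000e-02] fix [40.54 49.68] t 26.0
t 26.0 pos [561.5 -94.8 119.3] yawY 101.02 z [ 0.0146  0.0113 -0.9998] fix [40.5 49.7] F [ 0.9  0.1 -1.4] open 17.8
```

View pics/s18.png

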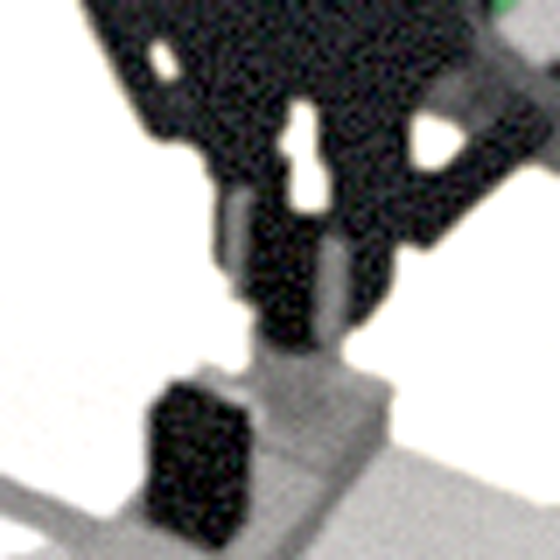

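send_rows:
  targets: [0,0,-0.5,0,0,0,0,-0.5,0,0,0,0,-0.4,0,0]

```text
clock: 26.38
tool_pos: [0.5618, -0.0948, 0.1048]
tool_rot: [[-0.981, -0.191, 0.015], [-0.191, 0.982, 0.011], [-0.017, 0.008, -1.0]]
contact_force: [0.1, 0.4, 0.0]
opening: 0.0175
```

Run:
```python
from h import *
st()
```

```text
t 26.38 pos [561.8 -94.8 104.8] yawY 101.02 z [ 0.0153  0.0111 -0.9998] fix [40.6 49.9] F [0.1 0.4 0. ] open 17.5
```

send_rows:
  targets: [0,0,-0.4,0,0,0,0,-0.2,0,0,0,0,0,0,0]

```text
clock: 26.75
tool_pos: [0.5617, -0.0947, 0.0981]
tool_rot: [[-0.981, -0.191, 0.015], [-0.191, 0.982, 0.011], [-0.017, 0.008, -1.0]]
contact_force: [0.0, -0.6, 0.5]
opening: 0.0181
```

Run:
```python
from h import *
st();avg(1,"side");st()
```

```text
t 26.75 pos [561.7 -94.7  98.1] yawY 101.02 z [ 0.0151  0.0112 -0.9998] fix [40.6 49.9] F [ 0.  -0.6  0.5] open 18.1
avg pos [561.75 -94.73  98.13] sd [0. 0. 0.] yaw/tilt [1.010218e+02 1.510000e-02 1.120000e-02] fix [40.54 49.91] t 26.8
t 26.8 pos [561.8 -94.7  98.1] yawY 101.02 z [ 0.0151  0.0112 -0.9998] fix [40.5 49.9] F [ 0.4  0.5 -1.4] open 17.9
```

send_rows:
  targets: [0,0,-0.1,0,0,0,0,0,0,0,0,0,0,0,0.35,0,0,0,0,0.6,0,0,0,0,1,0,0,0,0,1,0,0,0,0,1,0,0,2,0,1,0,0,4,0,1,0,0,4,0,1,0,3,2,0,1,-1,5,1,0,1,-1,5,0,0,1,-1,5,0,0,1,-1,4,0,0,1,0,0,0,0,1]

```text
clock: 28.8
tool_pos: [0.5195, 0.1309, 0.2319]
tool_rot: [[-0.982, -0.189, 0.016], [-0.189, 0.982, 0.012], [-0.018, 0.009, -1.0]]
contact_force: [-0.4, 0.1, 0.1]
opening: 0.0854
```

Run:
```python
from h import *
st();im,d,p=avg(1,"side")
cv2.imwrite("pics/s19.png",cv2.resize(cv2.convertScaleAbs(im,alpha=1.3)[200:440,150:470],None,fx=2.4,fy=2.4,interpolation=cv2.INTER_CUBIC))
t,d=vision.get_image("top");W=cloud("top",d)*1000;r=W[...,:2]-O;a=r@FX;b=r@FY;z=W[...,2]
cv2.imwrite("pics/t19.png",cv2.resize(cv2.convertScaleAbs(t,alpha=1.3)[130:400,120:540],None,fx=1.9,fy=1.9,interpolation=cv2.INTER_CUBIC))
k=(abs(a-40)<13)&(abs(b-50)<16)&(z>90);print("pin top",k.sum(),np.median(z[k]),a[k].mean(),b[k].mean())
k=(z>68.5)&(z<75)&(b<32)&(b>15)&(abs(a-40)<40);print("clamp",np.percentile(a[k],[5,50,95]))
X,Y=W[...,0],W[...,1];k=(z>97)&(z<115)&(X>440)&(X<520)&(Y>200)&(Y<265);print("scraper top",k.sum(),np.median(z[k]))
```

```text
t 28.8 pos [519.5 130.9 231.9] yawY 100.88 z [ 0.0162  0.0121 -0.9998] fix [-189.    51.6] F [-0.4  0.1  0.1] open 85.4
avg pos [519.9  129.83 231.8 ] sd [0. 0. 0.] yaw/tilt [1.008204e+02 1.630000e-02 1.170000e-02] fix [-187.88   51.84] t 28.85
pin top 118 108.43072527273401 38.314123185177394 48.376035942285284
clamp [21.74813411 40.02848647 57.40473372]
scraper top 0 nan
  return _methods._mean(a, axis=axis, dtype=dtype,
  ret = ret.dtype.type(ret / rcount)
```

View pics/s19.png

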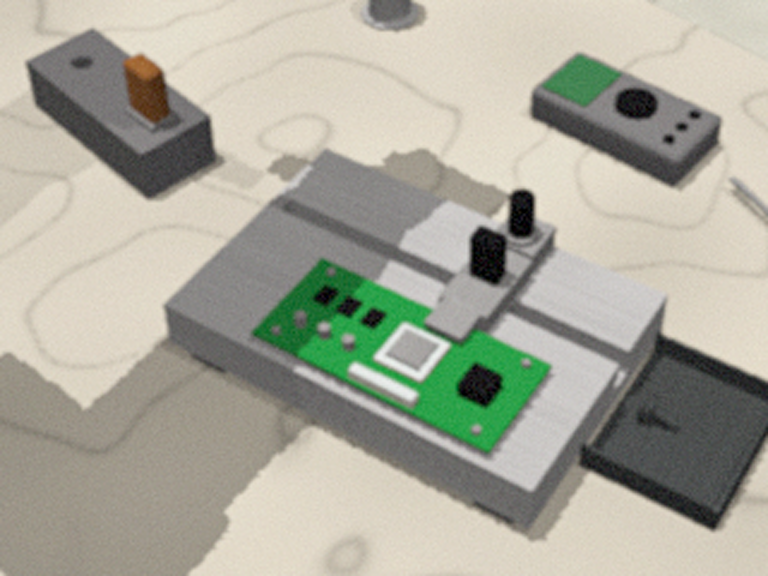

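View pics/t19.png

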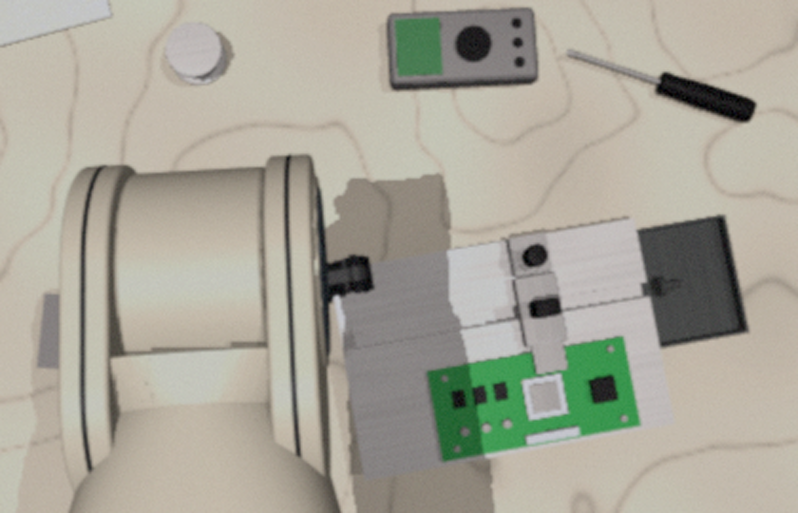

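Run:
```python
from h import *
for n in("side","top"):
    im,d=vision.get_image(n);W=cloud(n,d)*1000;r=W[...,:2]-O;a=r@FX;b=r@FY;z=W[...,2]
    k=(a>152)&(a<240)&(abs(b)<50)&(z>8.5)&(z<60);print(n,k.sum(),np.round([a[k].min(),a[k].max(),b[k].min(),b[k].max()],1),np.round(np.percentile(z[k],[50,95,100]),1))
    cr=(240,310,440,520) if n=="top" else (320,420,380,480)
    cv2.imwrite(f"pics/p_{n}.png",cv2.resize(cv2.convertScaleAbs(im,alpha=2.2)[cr[0]:cr[1],cr[2]:cr[3]],None,fx=5,fy=5,interpolation=cv2.INTER_CUBIC))
```

```text
side 110 [167.9 194.7 -12.9   4.3] [14.8 23.7 24.9]
top 111 [161.8 230.5 -41.1  50. ] [16.2 24.  26.9]
```

View pics/p_side.png

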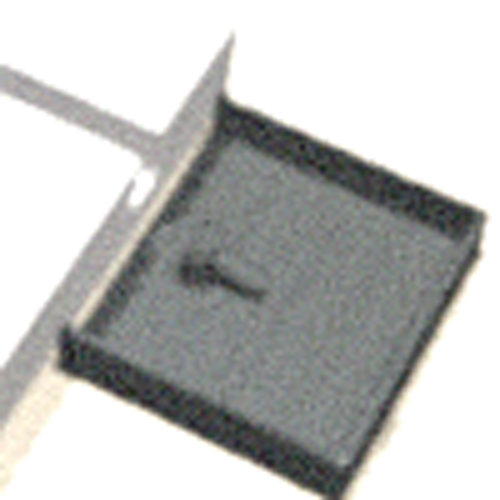

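View pics/p_top.png

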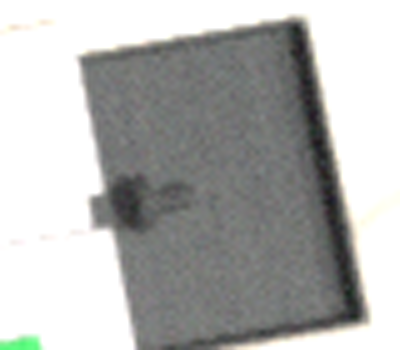

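```bash
python3 -c "
from station import job
print(job.finish_job())"
```

```text
the job is handed in; nothing more can be done
None
```

The job was done in the order you asked and handed in at about 29 s of the 72 s allowed. I pushed the scrap out of the slot with the scraper and stood the scraper back in its pocket. Then I slid the clamp into line and put the lock pin down through both holes.

What my last checks showed:
- **Scrap:** it lies on its side on the pan floor, about 168 to 195 mm along the fixture's x and clear of the slot. The fingers never touched it.
- **Scraper:** it stands in its pocket in the side picture. I could not check its height in the last top picture because the arm was in the way.
- **Clamp:** by top-camera depth its ear and the bracket were centred within about 0.2 mm of each other before the pin went in. Afterwards its middle still measured about 40 mm on the fixture.
- **Pin:** its top measured 108.4 mm. That is exactly as far below the true height as the same camera read it in the rack, so its head is resting on the clamp.
- **Contact and other things:** wrist forces stayed at a few newtons whenever I read them. The multimeter, spool and screwdriver look unmoved.

- **Camera disagreement:** the side camera read about 2 mm off from the top camera across the slot. I allowed for it, and it did not affect the result.
- **Tool tilt:** the tool drifted to about 1° of tilt during the moves. It caused no resistance when I put in the pin or the scraper.

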